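# Unload a tilting vise, level it and lock it

## Robot

A 6-joint arm with a two-finger parallel gripper is mounted at the origin on the work surface. World frame = base frame: x ahead of the robot, y to its left, z up, the work surface at z = 0. Lengths are in m, angles in degrees, forces in N, time in s.
With the tool pointing down it reaches from about 0.375 to 0.925 m from the base axis. Payload 5.7 kg.
Tool frame: the origin (TCP) lies on the centre line of the jaws, within the pads' length; the fingertips stand 14 mm ahead of it and the grasp point (between the pads) lies 5 mm behind it; z points along the fingers, y is the direction in which the jaws open and shut (so a half turn about z gives the same grasp; the last joint's range is limited). The gripper opens to 85 mm and grips with 20 to 120 N. Pads are 22 mm wide; open, the fingers measure 114 mm over their backs; the gripper's body (76 mm by 85 mm) begins 54 mm behind the grasp point. The pads swing forward as they close: fully open they stand 13 mm farther back than shut.
Start: joints at [59.926, 20.558, 86.54, -0, 72.909, -6.595], TCP at [0.239, 0.55, 0.245] pointing down, gripper open.
Joint ranges: [-170.27, 170.27], [-57.76, 135], [12.27, 136.19], [-55.21, 235.2], [11.17, 155.16], [-170.74, 170.74]. Speed limits (degrees/s): [136.94, 136.94, 180, 180, 180, 180].

## Interface

Orientations are given as a 3x3 rotation matrix whose columns are the frame's x, y, z axes.
In Python, from rig import arm gives the robot as it stands.
- The arm moves only by the tool arm_command, never from a script. Its argument "deltas" is a list of rows, each an object with "travel": the shift along the tool's x, y, z in m, a list of three; "spin": the turn about the tool's z in rad; "claw": the closure in counts, from 0 (fully open) to 255 (shut). A call has 1 to 8 rows; each row is the pose to reach, as a shift and turn from the pose commanded when the call began, along the tool's axes at that moment; what a row does not reach only later rows make up. A row lasts 1/10 s, in which the tool goes at most 50 mm and 8.59 degrees, less where a joint would pass 70% of its speed; a pose out of reach is approached as far as the arm can. A call with a gripper value outside its range is refused whole. The fingers move at their own pace and stop on an object; the grip force is fixed at half the most. Time passes only in rows, so rows that repeat a pose let the fingers close. It gives the time, the measured TCP pose, the force and the opening at its end, in the units of the state.
- arm.sense(): the state, without advancing time (a new reading comes with each control period).
- arm.camera(name): name is "scene" or "top"; returns (picture, depth): 400x640x3 uint8, red, green, blue; 400x640 float32, m along the optical axis (not along the pixel's ray), 0 where there is no reading.
- arm.calibration(name): a dict with "fx", "fy", "cx", "cy" (pixels), "pose" (4x4, takes a point from camera to world coordinates). Camera axes: x right, y down, z forward; pixel columns grow to the right and rows downward; lengths in m; the calibration is good to about 2 mm. A picture is of the moment at which its call begins. calibration takes no time and is no camera call.
- arm.close_job(): hands the job in, once; it reports no verdict.
The state is a dict: "clock": time; "qpos": joint angles; "qvel": joint speeds; "joint_torque": joint torques, N m; "ee_pos": TCP position; "orientation": TCP orientation; "ft_force": force on the tool from outside, world axes, zero at the start; "ft_torque": the same for the moment, N m; "opening": finger opening in m.
Only numpy, scipy, OpenCV 4.12 (cv2) and the standard library are available. Lean on these libraries where they do the work, as an engineer would, in place of code of your own. Each camera call takes 0.05 s, during which the arm holds its last target.

## Task

Slide the tilting vise's jaw wide open, draw the drilled aluminium block straight out, square to the tilted bed, until it is clear of the jaws, and set it down gently, holes up and flat on the floor of the empty compartment of the green tray. Then press the vise's red paddle down until the emptied head is fully level and, after that, turn the yellow lock knob clockwise as far as it goes. Leave the jaw open, and leave everything else on the bench where it is.

Things in the scene. Friction and masses are not known exactly. Their poses are not given: they have to be found in the camera images.
- vise: Fixed stand of the tilting vise: dark base plate 170 x 290 x 12 mm with two blue uprights, one at each end in y. Origin: centre of the underside of the base plate, on the bench; x points to the high side of the head (away from the robot at yaw 0), y along the head's hinge axis, z up. The hinge axis runs along y, 110 mm above the origin. The lock knob stands on the upright at y = -118 mm. It stands upright at any place and yaw.
- head (a joint): Tilt of the blue vise head about the hinge axis, rad. 0 at the start: the head leans 0.45 rad (26 degrees), its bed facing up and towards the stand's -x side. It grows as the red paddle goes down; 0.45 (the stop) is level. A stiff friction hinge (about 0.6 N m, some 6 to 8 N at the paddle) stays where it is left, whether or not the lock knob is turned.
- vise_seat (a point): Point on the bed's upper face, at the middle of the block's seat, 10 mm from the hinge axis; turns with the head. z is the bed's normal, y the direction in which the jaw opens (along the hinge axis), x points up the slope to the paddle. In this frame: bed x -50 to 50, y -64 to 106 mm; a stop ledge 6 mm high at x -28.5 to -20.5, y -35 to 35 below the block; the fixed jaw at y -58.5 to -40.5, x -22 to 22, 50 mm high.
- jaw (a joint): Opening of the sliding jaw, m: 0 closed on the block, 0.036 wide open. Friction about 3 N, no spring: it stays where left. There is no screw and no catch.
- jaw_post (a point): Centre of the top of the black grip post on the sliding dark steel jaw. The post is 26 mm (x) x 14 mm (y), and its free height is 45 mm below this point; axes as vise_seat. Below it the jaw is 44 mm wide in x and 54 mm high from the bed; with the jaw closed its clamping face stands at seat y = 40.5 mm and its upper 8 mm forms a lip that reaches 8 mm over the end of the block, holding it down until the jaw is opened.
- block: Loose drilled aluminium block 40 (x) x 80 (y) x 45 (z) mm, about 0.36 kg, with five dark holes in its top. Origin: centre of its underside; z towards the holes. At the start it sits on the bed at the seat, its axes along those of vise_seat, between the jaws.
- paddle (a point): Centre of the top face of the red paddle, a plate 34 (x) x 60 (y) x 8 mm at the head's +x edge; turns with the head, axes as vise_seat. It lies 103 mm from the hinge axis in x and 6 mm above it in z (head axes).
- lock_knob (a joint): Turn of the lock knob, rad, growing clockwise seen from above; starts at 0 to 0.25 (slack), stop at 1.3 (locked). Friction 0.05 N m.
- lock_knob_grip (a point): On the lock knob's vertical axis at the height to grip; the yellow knob, radius 24 mm, has a raised bar grip along this point's x axis, 46 mm long, 14 mm wide and 30 mm high above the knob disc; its top is 7 mm above this point. The point turns with the knob.
- tray: Fixed green tray 160 (x) x 270 (y) x 30 mm high, walls 5 mm, floor 5 mm thick, with one dividing wall across the middle (at y = 0, along x). Origin: centre of its underside. The brass block stands in the compartment at -y; the one at +y, centred 65 mm from the origin, is empty.
- brass_block: Loose brass block of the same shape and size as the aluminium one, in the tray's -y compartment. Origin: centre of its underside. Leave it.
- screwdriver: Loose screwdriver with a red handle lying on the bench, about 200 mm long; origin on its underside. Leave it.
- wrench: Loose steel wrench lying on the bench, about 180 mm long; origin on its underside. Leave it.
- breaker: Loose white and grey three-pole circuit breaker 70 x 53 mm, 65 mm high (73 mm with its blue toggles), standing on the bench; origin: centre of its underside. Leave it.
- screw_jar: Loose clear jar with a black cap, 48 mm diameter, 60 mm high; origin: centre of its underside. Leave it.
- din_rail: Loose piece of slotted steel mounting rail 160 x 35 x 8 mm lying on the bench; origin: centre of its underside. Leave it.
- pulley: Loose yellow plastic pulley, 56 mm diameter, 20 mm high, lying flat; origin: centre of its underside. Leave it.
Things that resemble listed ones, but are neither listed nor needed, are in the scene too. Of the things that look like the block, the smallest one is meant.

How it is judged (in metres and radians):
On the way, in this order (a step that is already met when the one before it is completed fails the run):
1. the jaw is slid open by at least 25 mm with the block still in its seat (value of joint jaw above 0.025 m and distance between block and vise_seat below 0.015 m and z of block in the frame of vise_seat below 0.008 m), for 0.1 s.
2. the block is drawn straight out, still within 0.2 rad of square to the tilted bed, until it is clear of the jaws (value of joint head below 0.12 rad and z of block in the frame of vise_seat above 0.045 m and x of block in the frame of vise_seat between -0.04 and 0.04 m and angle between the z axis of block and the z axis of vise_seat, either way round below 0.2 rad), for 0.1 s.
3. the block stands flat, holes up, on the floor of the tray's empty compartment (the +y one), released (x of block in the frame of tray between -0.075 and 0.075 m and y of block in the frame of tray between 0.015 and 0.13 m and z of block in the frame of tray below 0.01 m and angle between block's own z axis and vertical below 0.1 rad and contact force between block and the fingers below 0.3 N and linear speed of block below 0.02 m/s), for 0.2 s.
4. the emptied head is swung level (value of joint head above 0.4 rad), for 0.2 s.
5. the lock knob is turned clockwise to its stop (value of joint head above 0.4 rad and value of joint lock_knob above 1.15 rad), for 0.2 s.
At the end, for the whole second after the job is handed in: The aluminium block stands at rest and released on the floor of the green tray's compartment without the brass block, holes up, upright within 0.1 rad; the vise head is level (joint at least 0.40 of 0.45 rad); the lock knob is at least 1.15 rad round; the jaw is still at least 25 mm open (all of step 3 and all of step 5 and value of joint jaw above 0.025 m and angular speed of block below 0.1 rad/s); the robot touches nothing.
It fails at once if the brass block, the screwdriver, the wrench, the breaker, the screw jar, the rail or the pulley is moved more than 30 mm (distance of any of brass_block, screwdriver, wrench, breaker, screw_jar, din_rail, pulley from where it was at the start of the episode above 0.03 m).
It fails at once if the block is dropped (faster than 0.6 m/s while not held) (linear speed of block above 0.6 m/s and contact force between block and the fingers below 0.3 N).
It also fails if it takes over 69 s, if anything falls off the work surface, if the arm or the gripper's body presses on something with over 40 N, if the wrist force passes 120 N, or if a joint passes its speed limit or range.

## Working session

There is one attempt and no reset: what is moved stays moved. The work goes in short steps, Python scripts to look and compute and a tool call to move; the robot and the scene stay as the last step left them, time stands still between calls to the robot, and variables do not carry over. Pictures are saved under pics/ and viewed, and the job is handed in when it is done.

Besides the shell and the picture viewer there is one more tool, called after "Emit:" as name(argument=value, ...), one argument or row to a line, values as JSON. arm_command: Moves the arm, as the interface text tells. Its arguments: {"type":"object","properties":{"deltas":{"type":"array","items":{"type":"object","properties":{"travel":{"type":"array","items":{"type":"number"}},"spin":{"type":"number"},"claw":{"type":"number"}}}}},"required":["deltas"]}

```bash
ls; mkdir -p pics; python3 - <<'E'
from rig import arm
import cv2,numpy as np
s=arm.sense();print({k:np.round(v,3).tolist() for k,v in s.items()})
for n in("scene","top"):
    p,d=arm.camera(n);np.savez(f"pics/{n}0.npz",p=p,d=d)
    cv2.imwrite(f"pics/{n}0.png",p[:,:,::-1]);c=arm.calibration(n);print(n,c)
E
```

```text
pics
{'clock': 0.0, 'qpos': [59.927, 20.598, 86.601, -0.0, 72.908, -6.594], 'qvel': [-0.038, -0.091, -0.046, 0.054, -0.066, 0.039], 'joint_torque': [0.002, -52.761, -27.863, 0.0, 0.013, 0.0], 'ee_pos': [0.239, 0.55, 0.244], 'orientation': [[-0.917, 0.398, -0.001], [0.398, 0.917, -0.002], [0.0, -0.002, -1.0]], 'ft_force': [-0.299, -0.147, 1.161], 'ft_torque': [-0.014, -0.052, 0.005], 'opening': 0.086}
scene {'fx': 418.72786014777336, 'fy': 418.72786014777336, 'cx': 320.6677133170404, 'cy': 199.25100931818585, 'pose': array([[ 0.1472254 ,  0.81266662, -0.56382413,  1.21789171],
       [ 0.98900724, -0.12888216,  0.07248494, -0.10154959],
       [-0.01376078, -0.56829777, -0.8227079 ,  1.1200176 ],
       [ 0.        ,  0.        ,  0.        ,  1.        ]])}
top {'fx': 507.8289046083844, 'fy': 507.8289046083844, 'cx': 323.9092596405607, 'cy': 196.18133525846483, 'pose': array([[-1.18508698e-02, -9.95625432e-01,  9.26798602e-02,
         4.07162250e-01],
       [-9.99900161e-01,  1.10861665e-02, -8.76152979e-03,
         3.48971829e-04],
       [ 7.69573753e-03, -9.27744389e-02, -9.95657411e-01,
         1.50028623e+00],
       [ 0.00000000e+00,  0.00000000e+00,  0.00000000e+00,
         1.00000000e+00]])}
```

View pics/scene0.png

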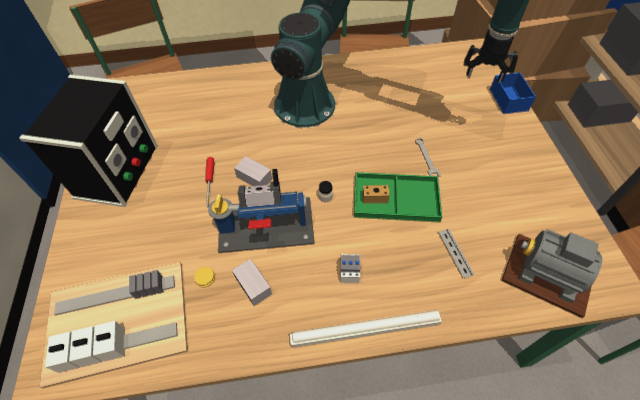

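View pics/top0.png

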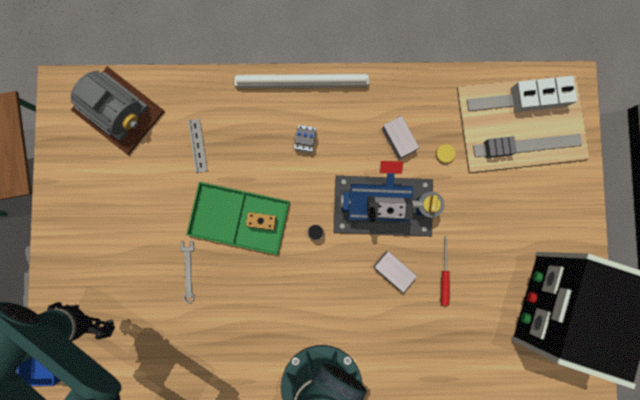

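```bash
cat > h.py <<'E'
import numpy as np,cv2
from rig import arm
def cloud(n,d):
    c=arm.calibration(n);v,u=np.mgrid[0:400,0:640]
    P=np.stack([(u-c['cx'])/c['fx']*d,(v-c['cy'])/c['fy']*d,d],-1)
    return P@c['pose'][:3,:3].T+c['pose'][:3,3]
def proj(n,P):
    c=arm.calibration(n);T=np.linalg.inv(c['pose']);q=np.atleast_2d(P)@T[:3,:3].T+T[:3,3]
    return np.stack([q[:,0]/q[:,2]*c['fx']+c['cx'],q[:,1]/q[:,2]*c['fy']+c['cy']],-1)
def crop(p,u0,v0,u1,v1,s,f):
    cv2.imwrite(f,cv2.resize(p[v0:v1,u0:u1,::-1],None,fx=s,fy=s,interpolation=cv2.INTER_CUBIC))
E
python3 - <<'E'
from h import *
for n,b,t in(("top",(320,150,460,250),(170,170,310,270)),("scene",(190,150,330,255),(335,155,460,235))):
    z=np.load(f"pics/{n}0.npz");p,d=z['p'],z['d'];W=cloud(n,d);
    crop(p,*b,5.5,f"pics/{n}_v.png");
    # tray green
    hsv=cv2.cvtColor(p,cv2.COLOR_RGB2HSV)
    g=(hsv[...,0]>50)&(hsv[...,0]<75)&(hsv[...,1]>120)&(W[...,2]<.06)&(d>0)
    m=np.zeros_like(g);m[t[1]:t[3],t[0]:t[2]]=1;g&=m
    Q=W[g];r=cv2.minAreaRect(Q[:,:2].astype(np.float32));print(n,'tray',r,Q[:,2].min(),Q[:,2].max())
    k=(W[...,2]>.006)&(W[...,2]<.02)&(d>0)&(p.max(-1)<110);m[:]=0;m[b[1]:b[3],b[0]:b[2]]=1;k&=m
    Q=W[k];r=cv2.minAreaRect(Q[:,:2].astype(np.float32));print(n,'base',r,len(Q))
    print(Q.min(0),Q.max(0))
E
```

```text
top tray ((0.48330211639404297, 0.23822441697120667), (0.267192006111145, 0.1556633710861206), 77.09017944335938) -0.006767839545256171 0.0410816395361977
top base ((0.5551434755325317, -0.18587766587734222), (0.3464890718460083, 0.2515374422073364), 88.22003936767578) 2572
[ 0.42512902 -0.36196921  0.00600189] [ 0.67995391 -0.00881018  0.01999581]
scene tray ((0.4872259497642517, 0.2377728819847107), (0.2680829167366028, 0.1642904132604599), 77.3134994506836) -0.0034754974626338697 0.0363555179368249
scene base ((0.46627554297447205, -0.18204154074192047), (0.28664126992225647, 0.28313350677490234), 86.18498229980469) 2536
[ 0.31874345 -0.33394074  0.00602909] [ 0.61044844 -0.04036881  0.01992252]
```

View pics/top_v.png

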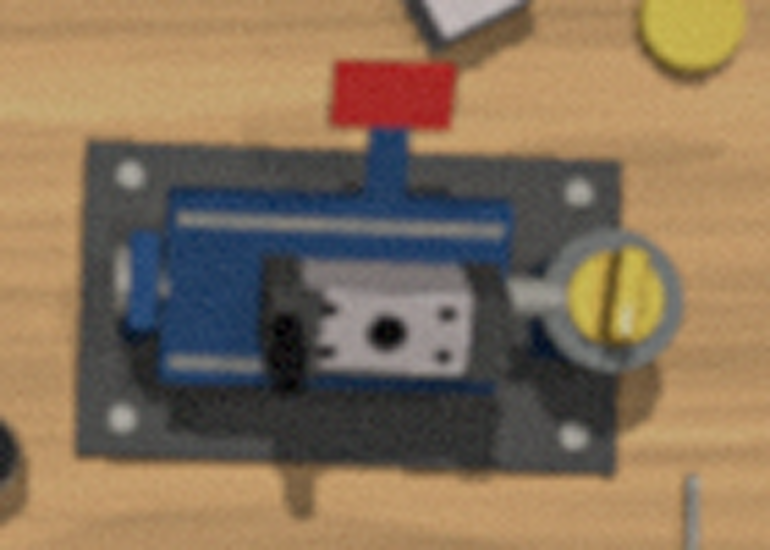

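View pics/scene_v.png

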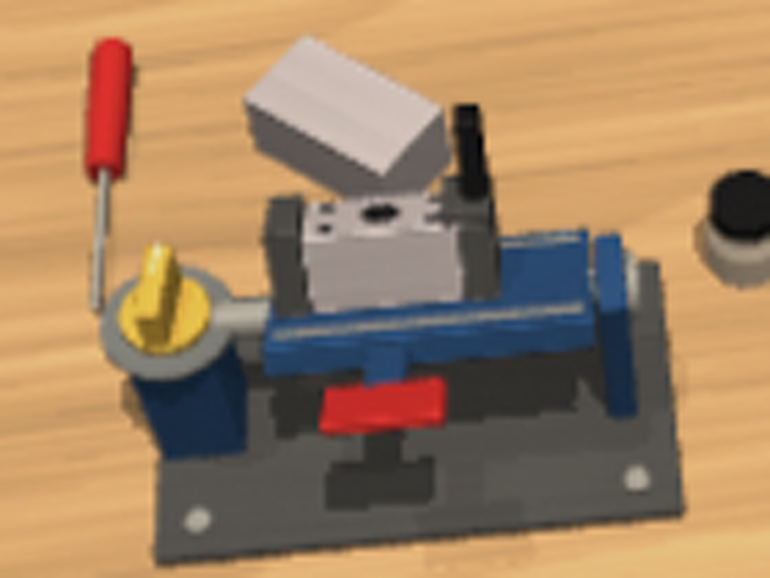

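```bash
cat >> h.py <<'E'
def Rz(a): c,s=np.cos(a),np.sin(a);return np.array([[c,-s,0],[s,c,0],[0,0,1.]])
def vise_T(x,y,yaw):
    T=np.eye(4);T[:3,:3]=Rz(yaw);T[:3,3]=[x,y,0];return T
def head_T(x,y,yaw,q=0.0):   # frame on hinge axis
    T=vise_T(x,y,yaw);a=.45-q;c,s=np.cos(a),np.sin(a)
    H=np.eye(4);H[:3,:3]=np.array([[c,0,-s],[0,1,0],[s,0,c]]);H[2,3]=.11;return T@H
def tp(T,P): return np.atleast_2d(P)@T[:3,:3].T+T[:3,3]
E
python3 - <<'E'
from h import *
from scipy.optimize import least_squares
o=lambda l,u,v:np.array(l)/5.5+[u,v]-0.4
t=o([(88,140),(620,160),(613,473),(77,458)],320,150)
s=o([(155,562),(683,515),(655,260)],190,150)
B=lambda a,b:[a*.085,b*.145,.012]
Pt=[B(1,1),B(1,-1),B(-1,-1),B(-1,1)];Ps=[B(1,-1),B(1,1),B(-1,1)]
pdt=o([(335,61),(457,63),(451,129),(330,124)],320,150);PD=[[.12,.03,.006],[.12,-.03,.006],[.086,-.03,.006],[.086,.03,.006]]
def f(X,sep=False):
    V=vise_T(*X);r=[proj("top",tp(V,Pt))-t,proj("scene",tp(V,Ps))-s,proj("top",tp(head_T(*X),PD))-pdt]
    return r if sep else np.concatenate(r).ravel()
R=least_squares(f,[.45,-.18,0.03],loss='soft_l1');print(R.x,[np.round(a,1).tolist() for a in f(R.x,1)])
for which in(0,1,2):
    R2=least_squares(lambda X:f(X,1)[which].ravel(),R.x);print(which,R2.x)
# overlay check
X=R.x
for n,b in(("top",(320,150,460,250)),("scene",(190,150,330,255))):
    p=np.load(f"pics/{n}0.npz")['p'];im=cv2.resize(p[b[1]:b[3],b[0]:b[2],::-1],None,fx=5.5,fy=5.5)
    H=head_T(*X)
    def pl(P,col):
        q=((proj(n,P)+.4-[b[0],b[1]])*5.5).astype(int);cv2.polylines(im,[q.reshape(-1,1,2)],True,col,1)
    pl(tp(vise_T(*X),Pt),(0,255,0));pl(tp(H,PD),(0,255,255))
    for zz in(.01,.055): pl(tp(H,[[a*.02,c*.04,zz] for a,c in((1,1),(1,-1),(-1,-1),(-1,1))]),(255,0,255))
    pl(tp(H,[[-.05,-.064,.01],[.05,-.064,.01],[.05,.106,.01],[-.05,.106,.01]]),(255,255,0))
    cv2.imwrite(f"pics/{n}_ov.png",im)
E
```

```text
[ 0.51832578 -0.18732446 -0.04680155] [[[-0.5, -0.7], [0.7, -0.8], [1.1, -0.1], [-0.5, -0.9]], [[-0.8, -0.4], [0.3, -1.2], [0.6, -0.8]], [[-0.2, -0.3], [0.2, 0.1], [0.1, 0.3], [-0.2, 0.4]]]
0 [ 0.51654246 -0.18671585 -0.04577802]
1 [ 0.52101653 -0.18759013 -0.04765125]
2 [ 0.51865116 -0.18793398 -0.04068108]
```

View pics/top_ov.png

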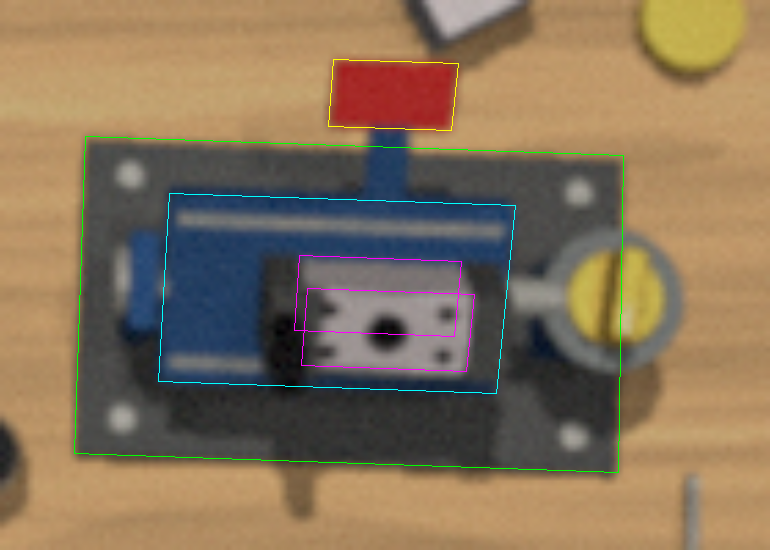

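View pics/scene_ov.png

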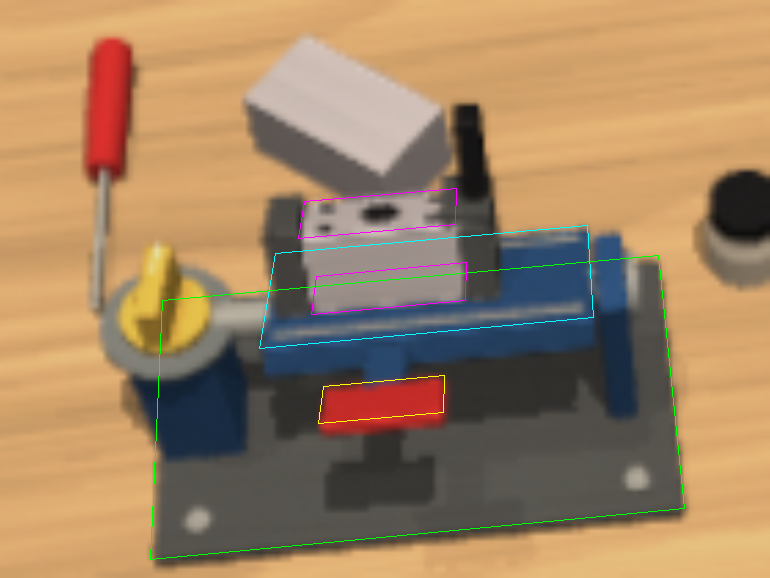

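```bash
python3 - <<'E'
from h import *
X=[.5183,-.1873,-.046]
H=head_T(*X);Hi=np.linalg.inv(H)
for n in("top","scene"):
    z=np.load(f"pics/{n}0.npz");p,d=z['p'],z['d'];W=cloud(n,d);L=W@Hi[:3,:3].T+Hi[:3,3]
    br=p.min(-1)>105
    m=(abs(L[...,0])<.03)&(abs(L[...,1])<.045)&(L[...,2]>.045)&(L[...,2]<.065)&br&(d>0)
    q=L[m];print(n,len(q),'blocktop z',np.percentile(q[:,2],[5,50,95]).round(4),'x',np.percentile(q[:,0],[1,99]).round(4),'y',np.percentile(q[:,1],[1,99]).round(4))
    A=np.c_[q[:,:2],np.ones(len(q))];print(np.linalg.lstsq(A,q[:,2],rcond=None)[0])
    bl=(p.max(-1)<45)&(L[...,2]>.085)&(abs(L[...,0])<.03)&(L[...,1]>.02)&(L[...,1]<.09)&(d>0);q=L[bl]
    print('post',len(q),q.min(0),q.max(0), np.median(q,0))
    # knob
    V=W-[X[0],X[1],0];V=V@Rz(X[2])
    y=(p[...,0]>120)&(p[...,2]<90)&(p[...,1]>100)&(V[...,2]>.08)&(abs(V[...,1]+.118)<.04)&(abs(V[...,0])<.04)
    q=V[y];print('knob',len(q),q.min(0),q.max(0),np.median(q,0)); t=q[q[:,2]>q[:,2].max()-.012]
    r=cv2.minAreaRect(t[:,:2].astype(np.float32));print(r)
E
```

```text
top 341 blocktop z [0.0501 0.0562 0.0607] x [-0.0205  0.0196] y [-0.0383  0.0306]
[-0.05633039 -0.00422356  0.05608576]
post 73 [-0.01227549  0.0448488   0.08509196] [0.01365186 0.05970561 0.11624898] [0.0047932  0.05322659 0.10830479]
knob 200 [-0.02344484 -0.142627    0.11211824] [ 0.02400247 -0.09360729  0.1616576 ] [-0.00015687 -0.11193098  0.12717639]
((-0.0016863178461790085, -0.11642154306173325), (0.014179972000420094, 0.044218651950359344), 81.16481018066406)
scene 197 blocktop z [0.0465 0.0528 0.0549] x [-0.0219  0.0214] y [-0.0388  0.0354]
[-0.08354967 -0.00713113  0.05252044]
post 43 [-0.00989474  0.04674214  0.08503758] [0.01648591 0.05716314 0.10827003] [0.01078025 0.05190408 0.10120427]
knob 174 [-0.03492991 -0.139034    0.11218553] [ 0.03145127 -0.09584526  0.15609998] [ 0.0060506  -0.11332214  0.12397175]
((0.001046888530254364, -0.1176881417632103), (0.01391272246837616, 0.043091729283332825), 82.85305786132812)
```

```bash
cat >> h.py <<'E'
X=[.5183,-.1873,-.046]
def delta(pos,ang):
    """tool-frame travel & spin from measured pose to TCP pos with tool-y at world angle ang(deg), half-turn free"""
    s=arm.sense();R=s['orientation'];d=np.array(pos)-s['ee_pos']
    a=np.degrees(np.arctan2(R[1,1],R[0,1]));w=(ang-a+90)%180-90
    print('now',np.round(s['ee_pos'],4),'ya',round(a,2),'travel',np.round(R.T@d,4),'spin',round(-np.radians(w),4),'q',np.round(s['qpos'],0),'F',np.round(s['ft_force'],1),'op',round(float(s['opening']),4),'t',round(float(s['clock']),2))
E
python3 - <<'E'
from h import *
H=head_T(*X);P=tp(H,[0,.052,.109])[0];print(P, 'seat',tp(H,[0,0,.01]),np.degrees(X[2]))
print(tp(H,[[0,.052,.064]]))
delta([.46,.15,.29],87.4)
delta([P[0],P[1],.29],87.4)
E
```

```text
[ 0.47333007 -0.13317486  0.20814873] seat [[ 0.51395495 -0.18709999  0.11900447]] -2.635605857601787
[[ 0.49288281 -0.13407492  0.16762861]]
now [0.2388 0.5498 0.2445] ya 66.52 travel [-0.3622 -0.2786 -0.0451] spin -0.3644 q [60. 21. 87. -0. 73. -7.] F [-1.   0.   0.6] op 0.0856 t 0.1
now [0.2388 0.5498 0.2445] ya 66.52 travel [-0.4872 -0.533  -0.0447] spin -0.3644 q [60. 21. 87. -0. 73. -7.] F [-1.   0.   0.6] op 0.0856 t 0.1
```

Emit:
arm_command(
  deltas=[
    {"travel": [-0.09, -0.07, -0.045], "spin": -0.1},
    {"travel": [-0.18, -0.14, -0.045], "spin": -0.2},
    {"travel": [-0.27, -0.21, -0.045], "spin": -0.3},
    {"travel": [-0.36, -0.28, -0.045], "spin": -0.364},
    {"travel": [-0.36, -0.28, -0.045], "spin": -0.364},
    {"travel": [-0.36, -0.28, -0.045], "spin": -0.364},
    {"travel": [-0.36, -0.28, -0.045], "spin": -0.364},
    {"travel": [-0.39, -0.34, -0.045], "spin": -0.364},
  ],
)

```text
invalid input
```

```bash
python3 - <<'E'
from h import *
delta([.481,-.1335,.25],87.4)
E
```

```text
now [0.2388 0.5498 0.2445] ya 66.52 travel [-0.4944 -0.5302 -0.0047] spin -0.3644 q [60. 21. 87. -0. 73. -7.] F [-1.   0.   0.6] op 0.0856 t 0.1
```

Claw is required in every row, it seems.

Emit:
arm_command(
  deltas=[
    {"travel": [-0.09, -0.07, -0.045], "spin": -0.1, "claw": 0},
    {"travel": [-0.18, -0.14, -0.045], "spin": -0.2, "claw": 0},
    {"travel": [-0.27, -0.21, -0.045], "spin": -0.3, "claw": 0},
    {"travel": [-0.36, -0.28, -0.045], "spin": -0.364, "claw": 0},
    {"travel": [-0.36, -0.28, -0.045], "spin": -0.364, "claw": 0},
    {"travel": [-0.36, -0.28, -0.045], "spin": -0.364, "claw": 0},
    {"travel": [-0.36, -0.28, -0.045], "spin": -0.364, "claw": 0},
    {"travel": [-0.39, -0.34, -0.045], "spin": -0.364, "claw": 0},
  ],
)

```text
clock: 0.9
ee_pos: [0.4222, 0.1981, 0.2865]
orientation: [[-0.999, 0.046, 0.001], [0.046, 0.999, 0.0], [-0.001, 0.0, -1.0]]
ft_force: [1.4, 0.1, 0.1]
opening: 0.0852
```

```bash
python3 - <<'E'
from h import *
delta([.481,-.1335,.25],87.4)
E
```

```text
now [0.4222 0.1981 0.2865] ya 87.38 travel [-0.0738 -0.3286  0.0365] spin -0.0003 q [ 17.   7.  99.  -0.  74. -71.] F [1.4 0.1 0.1] op 0.0852 t 0.9
```

Emit:
arm_command(
  deltas=[
    {"travel": [0, 0, 0], "spin": 0, "claw": 0},
    {"travel": [0, 0, 0], "spin": 0, "claw": 0},
  ],
)

```text
clock: 1.1
ee_pos: [0.4211, 0.1988, 0.2862]
orientation: [[-0.999, 0.049, -0.001], [0.049, 0.999, 0.0], [0.001, 0.0, -1.0]]
ft_force: [-0.2, 0.7, 0.0]
opening: 0.0853
```

```bash
python3 - <<'E'
from h import *
delta([.481,-.1335,.25],87.4)
E
```

```text
now [0.4211 0.1988 0.2862] ya 87.17 travel [-0.0762 -0.329   0.036 ] spin -0.004 q [ 17.   7.  99.   0.  74. -70.] F [-0.2  0.7  0. ] op 0.0853 t 1.1
```

Emit:
arm_command(
  deltas=[
    {"travel": [-0.012, -0.05, 0], "spin": 0, "claw": 0},
    {"travel": [-0.024, -0.1, 0], "spin": 0, "claw": 0},
    {"travel": [-0.036, -0.15, 0], "spin": 0, "claw": 0},
    {"travel": [-0.048, -0.2, 0], "spin": 0, "claw": 0},
    {"travel": [-0.06, -0.25, 0], "spin": 0, "claw": 0},
    {"travel": [-0.072, -0.3, 0], "spin": 0, "claw": 0},
    {"travel": [-0.076, -0.329, 0.02], "spin": 0, "claw": 60},
    {"travel": [-0.076, -0.329, 0.036], "spin": 0, "claw": 60},
  ],
)

```text
clock: 1.9
ee_pos: [0.4837, -0.1351, 0.2499]
orientation: [[-0.999, 0.047, 0.002], [0.047, 0.999, -0.002], [-0.002, -0.002, -1.0]]
ft_force: [-0.3, 2.0, 0.2]
opening: 0.0655
```

```bash
python3 - <<'E'
from h import *
delta([.481,-.1335,.197],87.4)
for n in("top","scene"):
    p,d=arm.camera(n);crop(p,*((300,130,460,250) if n=="top" else (190,110,350,230)),5,f"pics/{n}1.png")
E
```

```text
now [ 0.4837 -0.1351  0.2499] ya 87.29 travel [0.0029 0.0016 0.0529] spin -0.002 q [ -23.   12.   98.   -0.   70. -111.] F [-0.3  2.   0.2] op 0.0655 t 1.9
```

View pics/scene1.png

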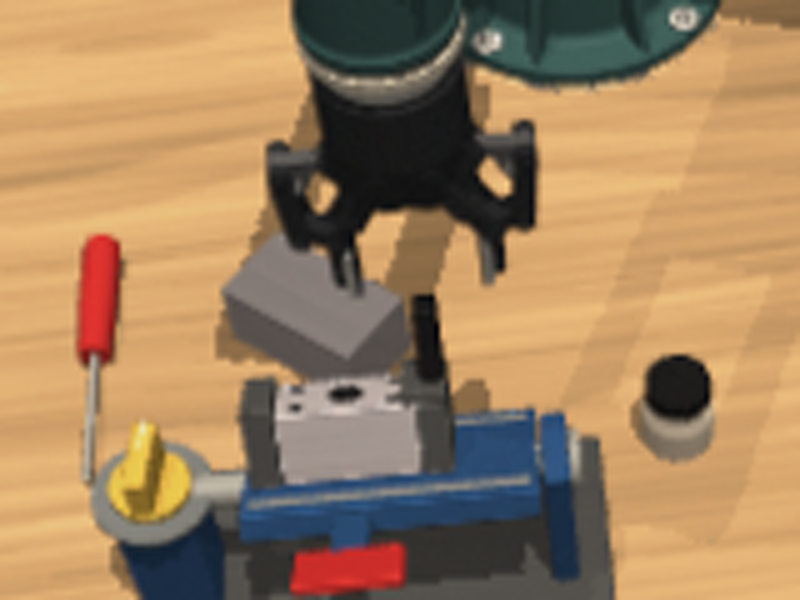

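Emit:
arm_command(
  deltas=[
    {"travel": [0.003, 0.001, 0.025], "spin": 0, "claw": 60},
    {"travel": [0.003, 0.001, 0.053], "spin": 0, "claw": 60},
    {"travel": [0.003, 0.001, 0.053], "spin": 0, "claw": 235},
    {"travel": [0.003, 0.001, 0.053], "spin": 0, "claw": 235},
    {"travel": [0.003, 0.001, 0.053], "spin": 0, "claw": 235},
    {"travel": [0.003, 0.001, 0.053], "spin": 0, "claw": 235},
    {"travel": [0.003, 0.001, 0.053], "spin": 0, "claw": 235},
  ],
)

```text
clock: 2.7
ee_pos: [0.4802, -0.1316, 0.1993]
orientation: [[-0.999, 0.046, 0.003], [0.046, 0.999, -0.001], [-0.003, -0.001, -1.0]]
ft_force: [0.0, 0.9, 7.9]
opening: 0.0127
```

Emit:
arm_command(
  deltas=[
    {"travel": [0, 0.004, -0.002], "spin": 0, "claw": 235},
    {"travel": [0, 0.01, -0.002], "spin": 0, "claw": 235},
    {"travel": [0, 0.016, -0.002], "spin": 0, "claw": 235},
    {"travel": [0, 0.022, -0.002], "spin": 0, "claw": 235},
    {"travel": [0, 0.028, -0.002], "spin": 0, "claw": 235},
    {"travel": [0, 0.033, -0.002], "spin": 0, "claw": 235},
    {"travel": [0, 0.037, -0.002], "spin": 0, "claw": 235},
    {"travel": [0, 0.037, -0.002], "spin": 0, "claw": 235},
  ],
)

```text
clock: 3.5
ee_pos: [0.4818, -0.0989, 0.1994]
orientation: [[-0.999, 0.044, 0.002], [0.044, 0.999, -0.01], [-0.002, -0.009, -1.0]]
ft_force: [1.8, -21.5, -14.5]
opening: 0.0131
```

```bash
python3 - <<'E'
from h import *
delta([.481,-.1335,.197],87.4)
for n in("top","scene"):
    p,d=arm.camera(n);crop(p,*((300,130,460,250) if n=="top" else (190,110,350,230)),5,f"pics/{n}2.png")
E
```

```text
now [ 0.4818 -0.0989  0.1994] ya 87.47 travel [-0.0007 -0.0346  0.0027] spin 0.0012 q [ -19.   15.  103.   -1.   62. -107.] F [  1.8 -21.5 -14.5] op 0.0131 t 3.5
```

View pics/scene2.png

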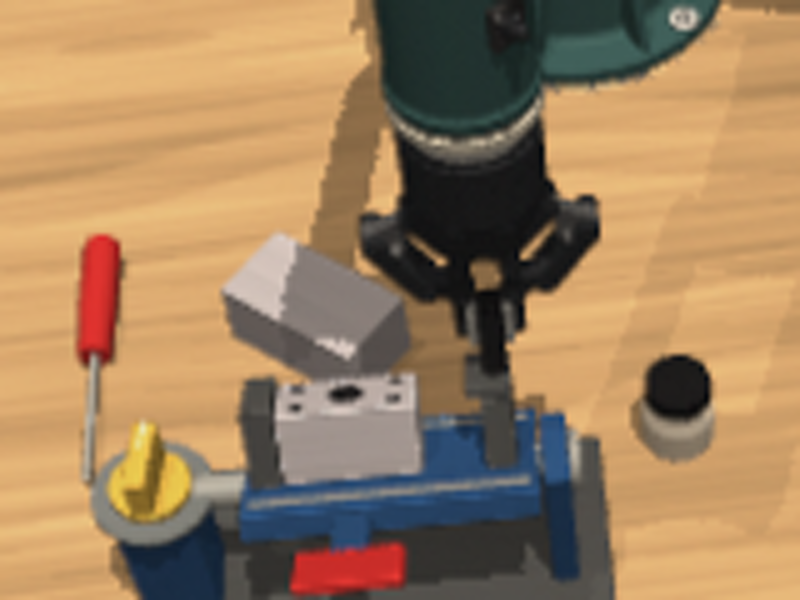

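Emit:
arm_command(
  deltas=[
    {"travel": [0, -0.003, 0], "spin": 0, "claw": 235},
    {"travel": [0, -0.003, 0], "spin": 0, "claw": 130},
    {"travel": [0, -0.003, 0], "spin": 0, "claw": 130},
    {"travel": [0, -0.003, -0.02], "spin": 0, "claw": 130},
    {"travel": [0, -0.003, -0.06], "spin": 0, "claw": 80},
    {"travel": [0, -0.003, -0.1], "spin": 0, "claw": 60},
  ],
)

```text
clock: 4.2
ee_pos: [0.4797, -0.0964, 0.3005]
orientation: [[-0.999, 0.045, -0.002], [0.045, 0.999, 0.001], [0.002, 0.001, -1.0]]
ft_force: [1.6, -0.6, -1.0]
opening: 0.0652
```

```bash
python3 - <<'E'
from h import *
H=head_T(*X);s=tp(H,[0,0,.01])[0];c=s+Rz(X[2])@[-.014,0,0]
print(c);delta([c[0],c[1],.26],-2.6)
E
```

```text
[ 0.49996976 -0.18645621  0.11900447]
now [ 0.4797 -0.0964  0.3005] ya 87.4 travel [-0.0244 -0.0891  0.0404] spin 1.5708 q [ -19.    9.   95.    0.   76. -107.] F [ 1.6 -0.6 -1. ] op 0.0652 t 4.2
```

Emit:
arm_command(
  deltas=[
    {"travel": [-0.006, -0.025, 0], "spin": 0.15, "claw": 60},
    {"travel": [-0.012, -0.05, 0], "spin": 0.3, "claw": 60},
    {"travel": [-0.018, -0.07, 0], "spin": 0.45, "claw": 60},
    {"travel": [-0.024, -0.089, 0], "spin": 0.6, "claw": 60},
    {"travel": [-0.024, -0.089, 0], "spin": 0.75, "claw": 60},
    {"travel": [-0.024, -0.089, 0], "spin": 0.9, "claw": 60},
    {"travel": [-0.024, -0.089, 0], "spin": 1.05, "claw": 60},
    {"travel": [-0.024, -0.089, 0.02], "spin": 1.2, "claw": 60},
  ],
)

```text
clock: 5.0
ee_pos: [0.5021, -0.1876, 0.2821]
orientation: [[-0.314, 0.95, 0.005], [0.95, 0.314, -0.002], [-0.004, 0.004, -1.0]]
ft_force: [0.8, 0.7, 0.0]
opening: 0.0654
```

Emit:
arm_command(
  deltas=[
    {"travel": [0, 0, 0], "spin": 0.15, "claw": 60},
    {"travel": [0, 0, 0], "spin": 0.3, "claw": 60},
    {"travel": [0, 0, 0], "spin": 0.371, "claw": 60},
    {"travel": [0, 0, 0.02], "spin": 0.371, "claw": 60},
    {"travel": [0, 0, 0.02], "spin": 0.371, "claw": 60},
  ],
)

```text
clock: 5.5
ee_pos: [0.499, -0.186, 0.258]
orientation: [[0.045, 0.999, -0.003], [0.999, -0.045, 0.002], [0.002, -0.003, -1.0]]
ft_force: [-1.1, 0.5, -0.6]
opening: 0.0656
```

```bash
python3 - <<'E'
from h import *
H=head_T(*X);s=tp(H,[0,0,.01])[0];c=s+Rz(X[2])@[-.014,0,0]
print(c);delta([c[0],c[1],.20],-2.6)
for n in("top","scene"):
    p,d=arm.camera(n);np.savez(f"pics/{n}3.npz",p=p,d=d);crop(p,*((320,130,460,250) if n=="top" else (210,130,310,210)),6 if n=="top" else 8,f"pics/{n}3.png")
E
```

```text
[ 0.49996976 -0.18645621  0.11900447]
now [ 0.499 -0.186  0.258] ya -2.6 travel [-0.0005  0.0012  0.058 ] spin -0.0001 q [-28.  14.  94.   0.  72. -25.] F [-1.1  0.5 -0.6] op 0.0656 t 5.5
```

View pics/scene3.png

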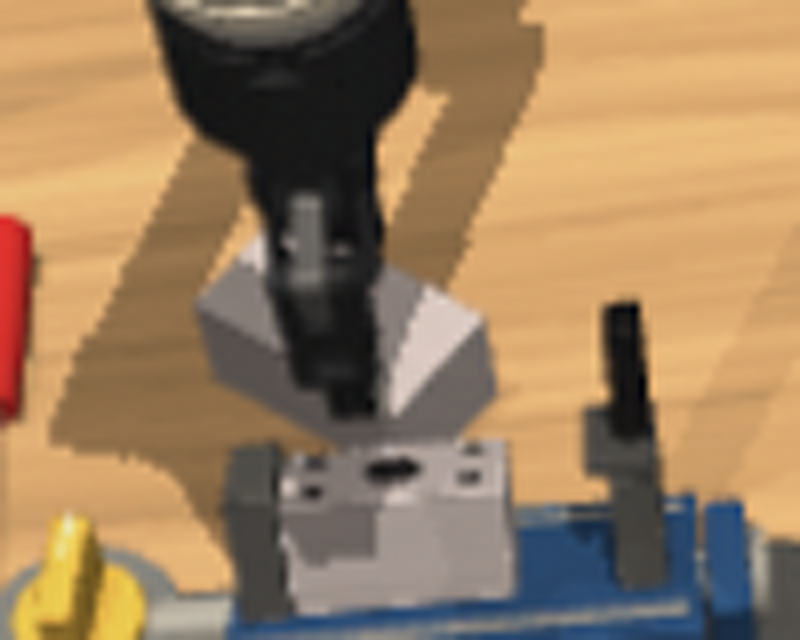

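View pics/top3.png

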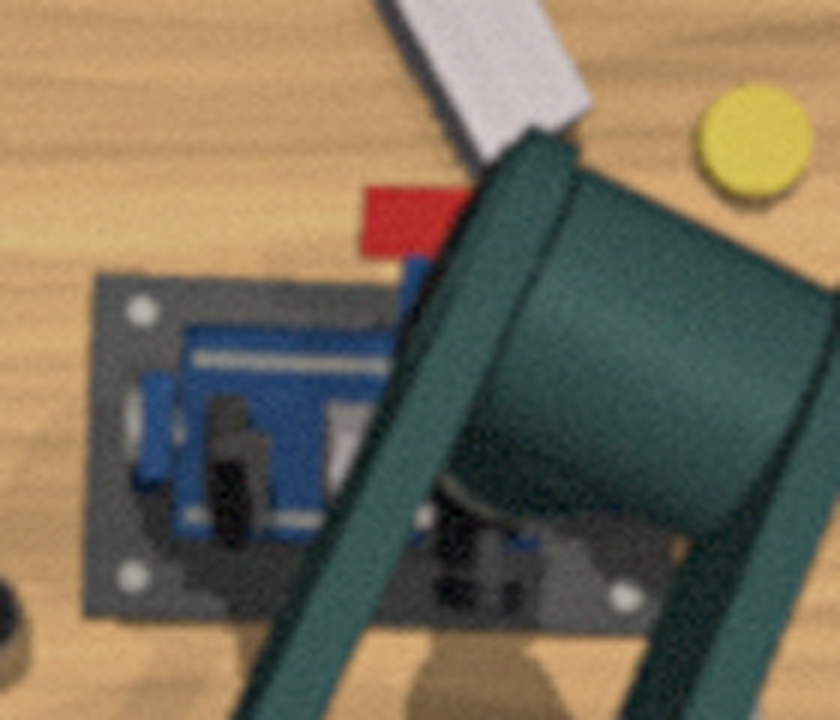

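```bash
python3 - <<'E'
from h import *
z=np.load("pics/scene3.npz");W=cloud("scene",z['d'])
for v in range(168,185,1): print(v,[tuple(np.round(W[v,u],3)) for u in(253,255,257)],z['p'][v,255])
E
```

```text
168 [(np.float64(0.569), np.float64(-0.179), np.float64(0.341)), (np.float64(0.543), np.float64(-0.178), np.float64(0.309)), (np.float64(0.331), np.float64(-0.195), np.float64(0.054))] [32 32 32]
169 [(np.float64(0.568), np.float64(-0.18), np.float64(0.336)), (np.float64(0.542), np.float64(-0.178), np.float64(0.304)), (np.float64(0.336), np.float64(-0.195), np.float64(0.054))] [27 25 26]
170 [(np.float64(0.566), np.float64(-0.181), np.float64(0.33)), (np.float64(0.558), np.float64(-0.177), np.float64(0.319)), (np.float64(0.339), np.float64(-0.196), np.float64(0.052))] [27 27 27]
171 [(np.float64(0.57), np.float64(-0.181), np.float64(0.331)), (np.float64(0.559), np.float64(-0.177), np.float64(0.317)), (np.float64(0.34), np.float64(-0.196), np.float64(0.049))] [22 21 22]
172 [(np.float64(0.567), np.float64(-0.182), np.float64(0.324)), (np.float64(0.562), np.float64(-0.178), np.float64(0.317)), (np.float64(0.345), np.float64(-0.197), np.float64(0.049))] [22 22 22]
173 [(np.float64(0.568), np.float64(-0.182), np.float64(0.321)), (np.float64(0.568), np.float64(-0.177), np.float64(0.321)),
[... 1515 characters left out ...]
548), np.float64(-0.184), np.float64(0.263)), (np.float64(0.541), np.float64(-0.18), np.float64(0.254))] [32 30 29]
182 [(np.float64(0.546), np.float64(-0.19), np.float64(0.258)), (np.float64(0.373), np.float64(-0.207), np.float64(0.034)), (np.float64(0.377), np.float64(-0.2), np.float64(0.039))] [65 60 58]
183 [(np.float64(0.368), np.float64(-0.215), np.float64(0.025)), (np.float64(0.375), np.float64(-0.207), np.float64(0.032)), (np.float64(0.378), np.float64(-0.201), np.float64(0.034))] [90 82 79]
184 [(np.float64(0.367), np.float64(-0.216), np.float64(0.017)), (np.float64(0.375), np.float64(-0.208), np.float64(0.026)), (np.float64(0.377), np.float64(-0.202), np.float64(0.028))] [90 82 80]
```

Emit:
arm_command(
  deltas=[
    {"travel": [0, 0.001, 0.04], "spin": 0, "claw": 60},
    {"travel": [0, 0.001, 0.075], "spin": 0, "claw": 60},
    {"travel": [0, 0.001, 0.095], "spin": 0, "claw": 60},
    {"travel": [0, 0.001, 0.101], "spin": 0, "claw": 60},
    {"travel": [0, 0.001, 0.101], "spin": 0, "claw": 60},
  ],
)

```text
clock: 6.1
ee_pos: [0.5014, -0.1873, 0.1585]
orientation: [[0.046, 0.999, -0.001], [0.999, -0.046, 0.0], [0.0, -0.001, -1.0]]
ft_force: [-0.1, -1.3, 0.0]
opening: 0.0658
```

```bash
python3 - <<'E'
from h import *
H=head_T(*X);s=tp(H,[0,0,.01])[0];c=s+Rz(X[2])@[-.014,0,0]
delta([c[0],c[1],.156],-2.6)
for n in("top","scene"):
    p,d=arm.camera(n);np.savez(f"pics/{n}4.npz",p=p,d=d);crop(p,*((320,130,460,250) if n=="top" else (210,130,310,210)),6 if n=="top" else 8,f"pics/{n}4.png")
E
```

```text
now [ 0.5014 -0.1873  0.1585] ya -2.63 travel [ 0.0007 -0.0015  0.0025] spin -0.0004 q [-28.  21. 100.  -0.  59. -25.] F [-0.1 -1.3  0. ] op 0.0658 t 6.1
```

View pics/scene4.png

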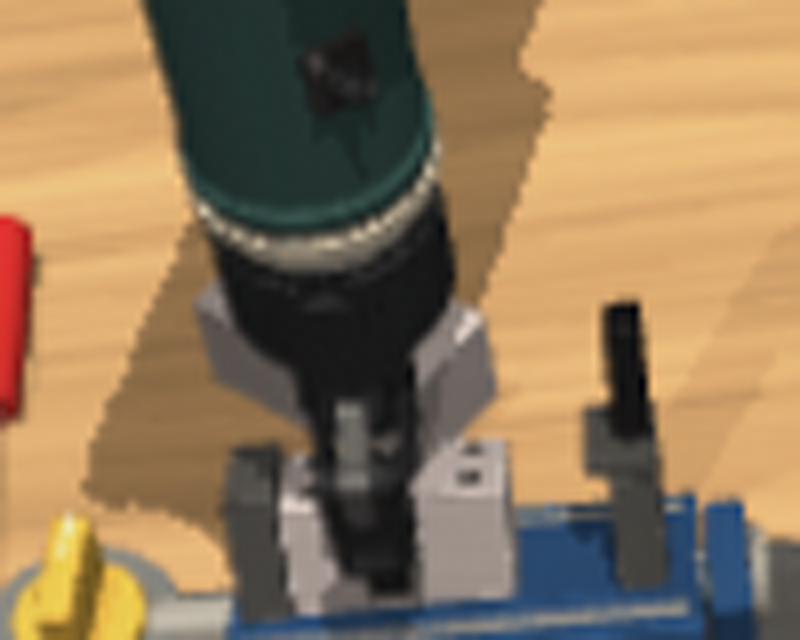

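Emit:
arm_command(
  deltas=[
    {"travel": [0, -0.001, 0.002], "spin": 0, "claw": 80},
    {"travel": [0, -0.001, 0.002], "spin": 0, "claw": 95},
    {"travel": [0, -0.001, 0.002], "spin": 0, "claw": 100},
    {"travel": [0, -0.001, 0.002], "spin": 0, "claw": 105},
    {"travel": [0, -0.001, 0.002], "spin": 0, "claw": 105},
  ],
)

```text
clock: 6.7
ee_pos: [0.4997, -0.1872, 0.1565]
orientation: [[0.046, 0.999, -0.001], [0.999, -0.046, 0.0], [0.0, -0.001, -1.0]]
ft_force: [-2.4, -0.3, 1.8]
opening: 0.0502
```

```bash
python3 - <<'E'
from h import *
H=head_T(*X);s=tp(H,[0,0,.01])[0];c=s+Rz(X[2])@[-.014,0,0]
delta([c[0],c[1],.156],-2.6)
for n in("top","scene"):
    p,d=arm.camera(n);np.savez(f"pics/{n}5.npz",p=p,d=d);crop(p,*((320,130,460,250) if n=="top" else (210,130,310,210)),6 if n=="top" else 8,f"pics/{n}5.png")
W=cloud("scene",d)
for v in range(196,206): print(v,[tuple(np.round(W[v,u],3).tolist()) for u in(257,259)],p[v,259])
E
```

```text
now [ 0.4997 -0.1872  0.1565] ya -2.63 travel [0.0007 0.0003 0.0005] spin -0.0006 q [-28.  21. 101.  -0.  59. -25.] F [-2.4 -0.3  1.8] op 0.0502 t 6.7
196 [(0.565, -0.186, 0.221), (0.565, -0.181, 0.219)] [21 20 21]
197 [(0.56, -0.188, 0.209), (0.561, -0.182, 0.21)] [23 24 24]
198 [(0.554, -0.189, 0.197), (0.557, -0.183, 0.2)] [23 22 24]
199 [(0.557, -0.189, 0.196), (0.559, -0.184, 0.198)] [21 21 22]
200 [(0.54, -0.192, 0.168), (0.543, -0.186, 0.17)] [20 19 19]
201 [(0.538, -0.193, 0.16), (0.541, -0.187, 0.163)] [22 22 22]
202 [(0.539, -0.194, 0.157), (0.54, -0.188, 0.157)] [44 41 39]
203 [(0.527, -0.196, 0.134), (0.527, -0.19, 0.133)] [83 77 74]
204 [(0.529, -0.196, 0.132), (0.528, -0.191, 0.13)] [101  94  90]
205 [(0.529, -0.197, 0.128), (0.529, -0.191, 0.127)] [93 87 88]
```

View pics/scene5.png

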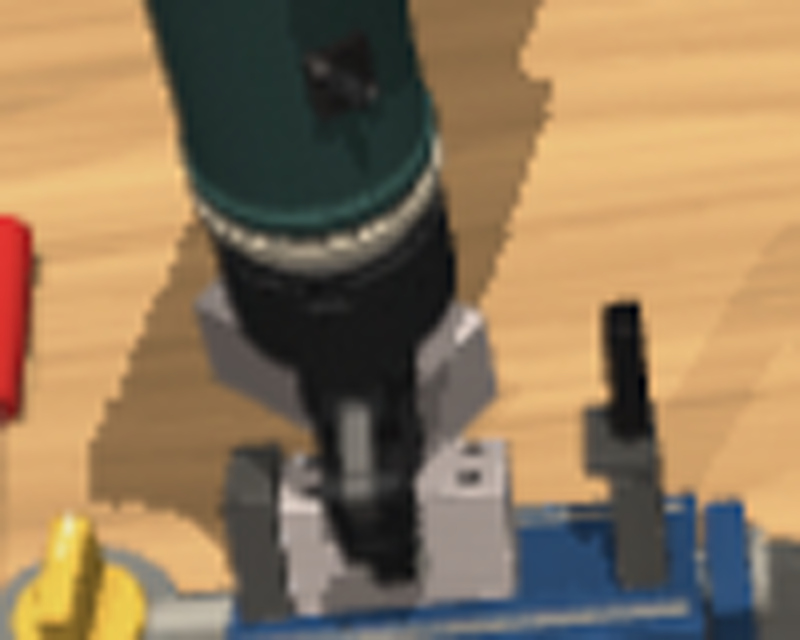

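```bash
python3 - <<'E'
from h import *
for x in(.526,.532,.539):
  for z in(.14,.145,.15,.155): print(x,z,proj("scene",[x,-.188,z]).round(1))
E
```

```text
0.526 0.14 [[259.5 201.3]]
0.526 0.145 [[259.3 200.3]]
0.526 0.15 [[259.  199.3]]
0.526 0.155 [[258.8 198.3]]
0.532 0.14 [[259.6 203. ]]
0.532 0.145 [[259.4 202. ]]
0.532 0.15 [[259.2 201. ]]
0.532 0.155 [[258.9 200. ]]
0.539 0.14 [[259.8 205. ]]
0.539 0.145 [[259.6 204.1]]
0.539 0.15 [[259.3 203.1]]
0.539 0.155 [[259.1 202.1]]
```

Emit:
arm_command(
  deltas=[
    {"travel": [0, 0, 0], "spin": 0, "claw": 110},
    {"travel": [0, 0, 0], "spin": 0, "claw": 114},
    {"travel": [0, 0, 0], "spin": 0, "claw": 118},
    {"travel": [0, 0, 0], "spin": 0, "claw": 122},
    {"travel": [0, 0, 0], "spin": 0, "claw": 122},
  ],
)

```text
clock: 7.3
ee_pos: [0.4981, -0.1869, 0.1564]
orientation: [[0.046, 0.999, -0.004], [0.999, -0.046, 0.001], [0.0, -0.005, -1.0]]
ft_force: [-9.9, -0.3, 10.0]
opening: 0.0448
```

```bash
python3 - <<'E'
from h import *
H=head_T(*X);Hi=np.linalg.inv(H)
for n in("top","scene"):
    p,d=arm.camera(n);np.savez(f"pics/{n}6.npz",p=p,d=d);crop(p,*((350,150,430,230) if n=="top" else (210,150,310,220)),8,f"pics/{n}6.png")
delta([.5,-.187,.156],-2.6)
E
```

```text
now [ 0.4981 -0.1869  0.1564] ya -2.61 travel [-0.      0.0019  0.0004] spin -0.0002 q [-28.  21. 101.  -0.  59. -25.] F [-8.7 -0.1  8.6] op 0.0454 t 7.4
```

View pics/scene6.png

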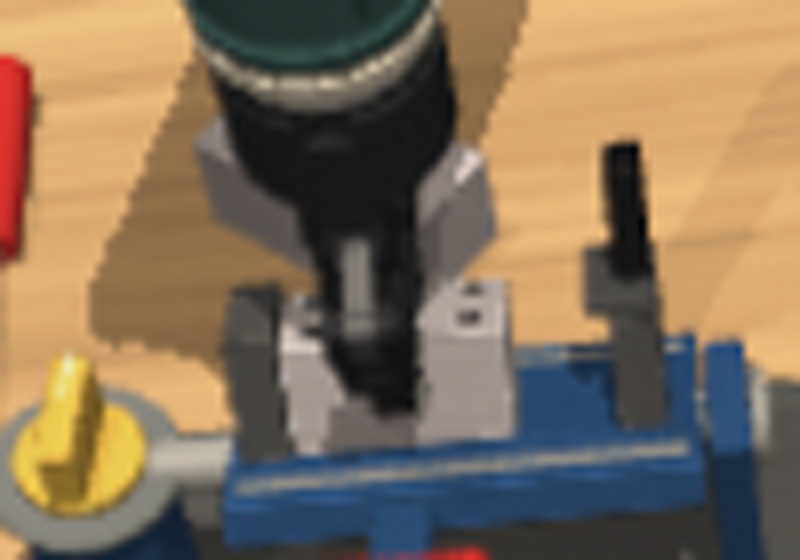

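View pics/top6.png

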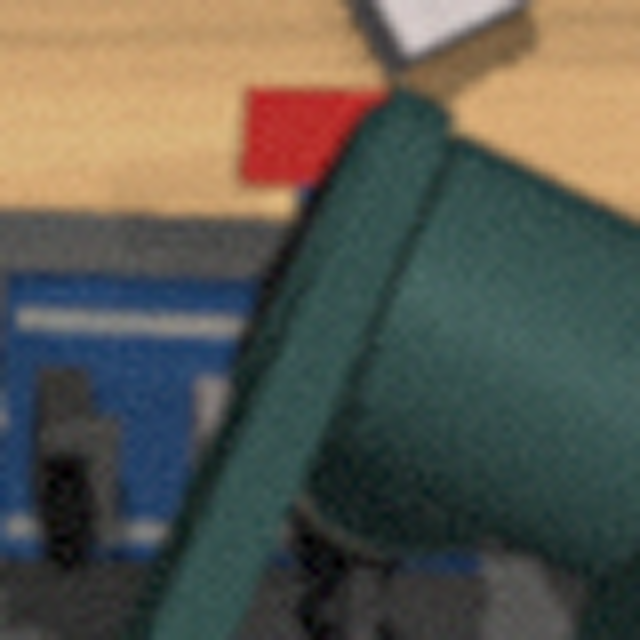

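Emit:
arm_command(
  deltas=[
    {"travel": [0, 0, 0], "spin": 0, "claw": 90},
    {"travel": [0, 0, 0], "spin": 0, "claw": 80},
    {"travel": [0, 0.001, 0.007], "spin": 0, "claw": 80},
    {"travel": [0, 0.001, 0.007], "spin": 0, "claw": 95},
    {"travel": [0, 0.001, 0.007], "spin": 0, "claw": 105},
    {"travel": [0, 0.001, 0.007], "spin": 0, "claw": 109},
    {"travel": [0, 0.001, 0.007], "spin": 0, "claw": 112},
    {"travel": [0, 0.001, 0.007], "spin": 0, "claw": 112},
  ],
)

```text
clock: 8.2
ee_pos: [0.4997, -0.1869, 0.149]
orientation: [[0.046, 0.999, -0.003], [0.999, -0.046, 0.001], [0.001, -0.003, -1.0]]
ft_force: [-5.2, 0.5, 3.0]
opening: 0.0484
```

Emit:
arm_command(
  deltas=[
    {"travel": [0, 0, 0], "spin": 0, "claw": 115},
    {"travel": [0, 0, 0], "spin": 0, "claw": 117},
    {"travel": [0, 0, 0], "spin": 0, "claw": 117},
  ],
)

```text
clock: 8.5
ee_pos: [0.4996, -0.1869, 0.1493]
orientation: [[0.046, 0.999, -0.003], [0.999, -0.046, 0.001], [0.001, -0.003, -1.0]]
ft_force: [-7.3, 0.2, 7.0]
opening: 0.0475
```

Emit:
arm_command(
  deltas=[
    {"travel": [0, -0.001, 0], "spin": 0, "claw": 120},
    {"travel": [0, -0.001, 0], "spin": 0, "claw": 120},
  ],
)

```text
clock: 8.7
ee_pos: [0.4995, -0.1869, 0.1494]
orientation: [[0.046, 0.999, -0.002], [0.999, -0.046, 0.001], [0.0, -0.002, -1.0]]
ft_force: [-4.7, 1.8, 5.0]
opening: 0.0467
```

Emit:
arm_command(
  deltas=[
    {"travel": [0, 0, 0], "spin": 0, "claw": 123},
    {"travel": [0, 0, 0], "spin": 0, "claw": 126},
  ],
)

```text
clock: 8.9
ee_pos: [0.4995, -0.1869, 0.1493]
orientation: [[0.046, 0.999, -0.002], [0.999, -0.046, 0.001], [0.0, -0.002, -1.0]]
ft_force: [-5.6, 0.1, 5.5]
opening: 0.0472
```

```bash
python3 - <<'E'
from h import *
for n in("scene",):
    p,d=arm.camera(n);np.savez(f"pics/{n}7.npz",p=p,d=d);crop(p,*((350,150,430,230) if n=="top" else (210,150,310,220)),8,f"pics/{n}7.png")
delta([.5,-.187,.156],-2.6)
E
```

```text
now [ 0.4996 -0.1869  0.1494] ya -2.62 travel [-0.0001  0.0004 -0.0066] spin -0.0004 q [-28.  21. 101.  -0.  58. -25.] F [-5.5  1.1  4.7] op 0.0473 t 8.95
```

View pics/scene7.png

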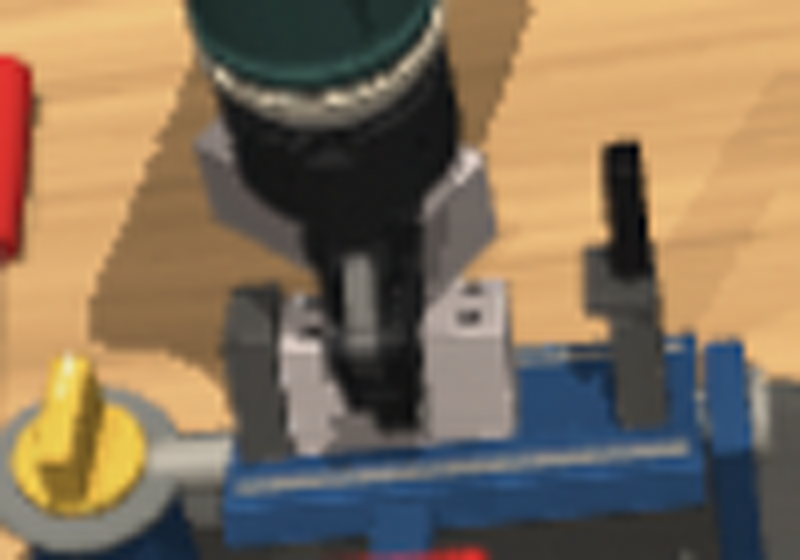

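Emit:
arm_command(
  deltas=[
    {"travel": [0, 0, 0], "spin": 0, "claw": 132},
    {"travel": [0, 0, 0], "spin": 0, "claw": 140},
    {"travel": [0, 0, 0], "spin": 0, "claw": 140},
  ],
)

```text
clock: 9.25
ee_pos: [0.4996, -0.1869, 0.1494]
orientation: [[0.046, 0.999, -0.002], [0.999, -0.046, 0.001], [0.0, -0.002, -1.0]]
ft_force: [-5.2, 1.3, 5.8]
opening: 0.0469
```

Emit:
arm_command(
  deltas=[
    {"travel": [0, 0, 0], "spin": 0, "claw": 160},
    {"travel": [0, 0, 0], "spin": 0, "claw": 160},
    {"travel": [0, 0, 0], "spin": 0, "claw": 160},
  ],
)

```text
clock: 9.55
ee_pos: [0.4995, -0.1869, 0.1493]
orientation: [[0.046, 0.999, -0.002], [0.999, -0.046, 0.001], [0.0, -0.002, -1.0]]
ft_force: [-5.8, 0.9, 4.6]
opening: 0.0465
```

Emit:
arm_command(
  deltas=[
    {"travel": [0, -0.0013, -0.0027], "spin": 0, "claw": 160},
    {"travel": [0, -0.0026, -0.0054], "spin": 0, "claw": 160},
    {"travel": [0, -0.0044, -0.009], "spin": 0, "claw": 160},
    {"travel": [0, -0.0044, -0.009], "spin": 0, "claw": 160},
  ],
)

```text
clock: 9.95
ee_pos: [0.4959, -0.1871, 0.1584]
orientation: [[0.046, 0.999, -0.0], [0.999, -0.046, -0.0], [-0.0, -0.0, -1.0]]
ft_force: [0.8, -1.1, -2.8]
opening: 0.0443
```

```bash
python3 - <<'E'
from h import *
for n in("scene",):
    p,d=arm.camera(n);np.savez(f"pics/{n}8.npz",p=p,d=d);crop(p,*((350,150,430,230) if n=="top" else (210,150,310,220)),8,f"pics/{n}8.png")
delta([.5,-.187,.156],-2.6)
E
```

```text
now [ 0.4958 -0.187   0.1582] ya -2.64 travel [0.0002 0.0042 0.0022] spin -0.0006 q [-28.  21. 101.  -0.  59. -25.] F [-0.5  0.1 -3.1] op 0.0443 t 10.0
```

View pics/scene8.png

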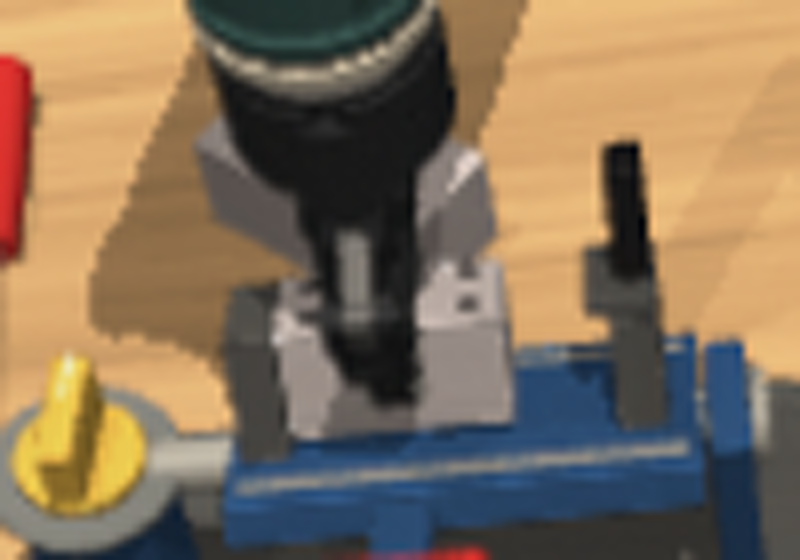

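```bash
cat >> h.py <<'E'
def face(n,p,d,T,q=(215,165,280,207)):
    """block normals: points bright in window, expressed in vise frame"""
    W=cloud(n,d);V=(W-[X[0],X[1],0])@Rz(X[2])
    m=np.zeros(d.shape,bool);m[q[1]:q[3],q[0]:q[2]]=1
    m&=(p.min(-1)>60)&(p.max(-1).astype(int)-p.min(-1)<45)&(d>0)&(V[...,2]>.10)&(V[...,0]>-.06)&(V[...,0]<.05)&(abs(V[...,1])<.06)
    return V[m]
E
python3 - <<'E'
from h import *
from scipy.optimize import least_squares
# fit tilt by: points each on top or +x face of a 40x45 rectangle in x-z
def fit(k):
    z=np.load(f"pics/scene{k}.npz");Q=face("scene",z['p'],z['d'],None)
    def r(P):
        a,cx,cz=P;c,s=np.cos(a),np.sin(a);x=(Q[:,0]-cx)*c+(Q[:,2]-cz)*s;zz=-(Q[:,0]-cx)*s+(Q[:,2]-cz)*c
        return np.where(abs(x-.02)<abs(zz-.045),x-.02,zz-.045)
    best=min((least_squares(r,[a0,-.004,.12+dz],loss='soft_l1',f_scale=.003) for a0 in(.2,.45) for dz in(0,.01,.03,.05)),key=lambda R:R.cost)
    print(k,len(Q),best.x.round(4),best.cost, 'rms',np.sqrt(np.median(best.fun**2)))
for k in(0,5,7,8):fit(k)
E
```

```text
0 711 [-1.1236 -0.0555  0.1657] 0.0017397569088063753 rms 0.001396883321656446
5 587 [-0.1811 -0.0161  0.1141] 0.007593699801771451 rms 0.004488491855476616
7 584 [-0.1475 -0.0146  0.1135] 0.007880139654224377 rms 0.004324717830476211
8 601 [-0.1381 -0.0181  0.1191] 0.007422220169293235 rms 0.004164243439397516
```

```bash
cat >> h.py <<'E'
from scipy.optimize import least_squares
def fit(n,p,d,u0,u1,v0,v1,zmin=.115):
    W=cloud(n,d);V=(W-[X[0],X[1],0])@Rz(X[2]);m=np.zeros(d.shape,bool);m[v0:v1,u0:u1]=1
    m&=(p.min(-1)>85)&(d>0)&(V[...,2]>zmin);Q=V[m]
    def r(P):
        a,cx,cz=P;c,s=np.cos(a),np.sin(a);x=(Q[:,0]-cx)*c+(Q[:,2]-cz)*s;zz=-(Q[:,0]-cx)*s+(Q[:,2]-cz)*c
        return np.where(abs(x-.02)<abs(zz-.045),x-.02,zz-.045)
    b=min((least_squares(r,[a0,cx,.12+dz],loss='soft_l1',f_scale=.003) for a0 in(.1,.3,.45) for cx in(-.004,-.03) for dz in(0,.02,.04)),key=lambda R:R.cost if abs(R.x[0])<.7 else 9)
    print(n,len(Q),'lean',b.x[0].round(3),'bottom',b.x[1:].round(4),'med',np.median(abs(b.fun)).round(4))
E
python3 - <<'E'
from h import *
for k in(0,5,6,7,8):
    z=np.load(f"pics/scene{k}.npz");fit("scene",z['p'],z['d'],262,273,180,205)
E
```

```text
scene 200 lean 0.456 bottom [-0.0046  0.1169] med 0.0011
scene 202 lean 0.43 bottom [-0.0048  0.1168] med 0.0012
scene 201 lean 0.455 bottom [-0.0045  0.1168] med 0.0011
scene 195 lean 0.445 bottom [-0.0046  0.1168] med 0.0009
scene 212 lean 0.38 bottom [-0.0092  0.1225] med 0.0009
```

Emit:
arm_command(
  deltas=[
    {"travel": [0, -0.002, -0.004], "spin": 0, "claw": 160},
    {"travel": [0, -0.005, -0.01], "spin": 0, "claw": 160},
    {"travel": [0, -0.008, -0.016], "spin": 0, "claw": 160},
  ],
)

```text
clock: 10.3
ee_pos: [0.4876, -0.1866, 0.1747]
orientation: [[0.046, 0.999, -0.0], [0.999, -0.046, 0.0], [0.0, -0.0, -1.0]]
ft_force: [0.0, -0.7, -3.0]
opening: 0.0446
```

```bash
python3 - <<'E'
from h import *
for n in("scene",):
    p,d=arm.camera(n);np.savez(f"pics/{n}9.npz",p=p,d=d);crop(p,*((350,150,430,230) if n=="top" else (210,150,310,220)),8,f"pics/{n}9.png")
delta([.5,-.187,.156],-2.6)
fit("scene",p,d,262,273,172,198)
E
```

```text
now [ 0.4876 -0.1868  0.1757] ya -2.63 travel [0.0004 0.0124 0.0197] spin -0.0006 q [-29.  19. 101.  -0.  60. -26.] F [-0.2  0.3 -2.6] op 0.0444 t 10.35
scene 216 lean 0.383 bottom [-0.0178  0.1387] med 0.001
```

View pics/scene9.png

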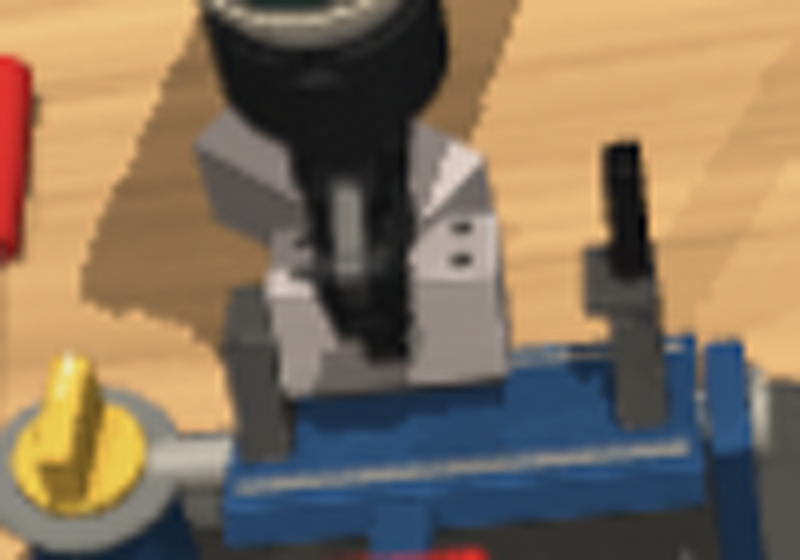

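Emit:
arm_command(
  deltas=[
    {"travel": [0, -0.004, -0.008], "spin": 0, "claw": 160},
    {"travel": [0, -0.008, -0.018], "spin": 0, "claw": 160},
    {"travel": [0, -0.012, -0.027], "spin": 0, "claw": 160},
    {"travel": [0, -0.015, -0.033], "spin": 0, "claw": 160},
    {"travel": [0, -0.015, -0.034], "spin": 0, "claw": 160},
    {"travel": [0, -0.015, -0.034], "spin": 0, "claw": 160},
  ],
)

```text
clock: 10.95
ee_pos: [0.4732, -0.1861, 0.2088]
orientation: [[0.046, 0.999, 0.001], [0.999, -0.046, -0.001], [-0.0, 0.001, -1.0]]
ft_force: [-0.2, -0.4, -3.1]
opening: 0.0442
```

```bash
python3 - <<'E'
from h import *
for n in("scene",):
    p,d=arm.camera(n);np.savez(f"pics/{n}10.npz",p=p,d=d);crop(p,*((350,150,430,230) if n=="top" else (210,130,310,200)),8,f"pics/{n}10.png")
delta([.5,-.187,.156],-2.6)
fit("scene",p,d,261,271,158,188,.13)
E
```

```text
now [ 0.473  -0.186   0.2084] ya -2.64 travel [0.0002 0.027  0.0524] spin -0.0006 q [-29.  15. 100.  -0.  64. -27.] F [-0.1  0.4 -3.8] op 0.0444 t 11.0
scene 204 lean 0.361 bottom [-0.0325  0.1726] med 0.001
```

View pics/scene10.png

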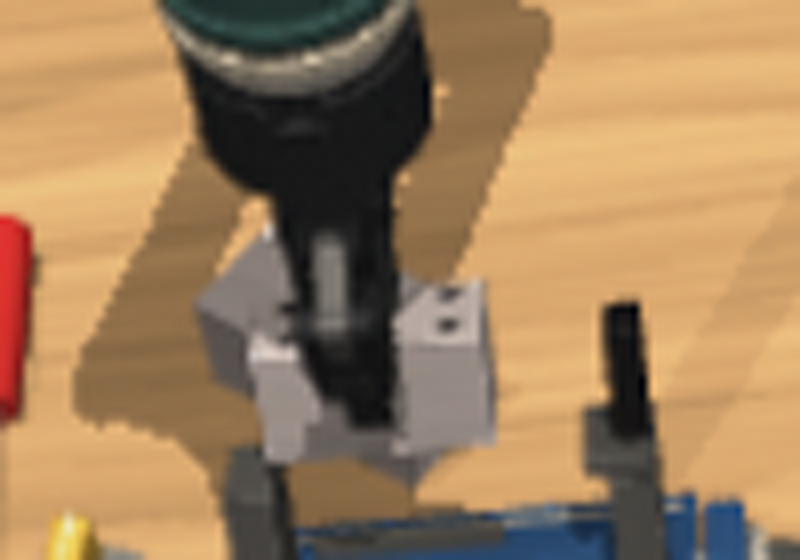

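Emit:
arm_command(
  deltas=[
    {"travel": [0, 0, -0.008], "spin": 0, "claw": 160},
    {"travel": [0, 0, -0.024], "spin": 0, "claw": 160},
    {"travel": [0.003, 0, -0.044], "spin": 0.01, "claw": 160},
    {"travel": [0.013, 0, -0.06], "spin": 0.03, "claw": 160},
    {"travel": [0.03, 0, -0.07], "spin": 0.06, "claw": 160},
    {"travel": [0.055, -0.002, -0.07], "spin": 0.09, "claw": 160},
    {"travel": [0.085, -0.004, -0.07], "spin": 0.12, "claw": 160},
    {"travel": [0.12, -0.005, -0.07], "spin": 0.15, "claw": 160},
  ],
)

```text
clock: 11.8
ee_pos: [0.4735, -0.0653, 0.2787]
orientation: [[0.197, 0.98, 0.0], [0.98, -0.197, -0.0], [-0.0, 0.0, -1.0]]
ft_force: [0.7, 0.1, -3.4]
opening: 0.0444
```

```bash
python3 - <<'E'
from h import *
delta([.488,.304,.28],-12.9)
E
```

```text
now [ 0.4735 -0.0653  0.2787] ya -11.37 travel [ 0.3649 -0.0586 -0.0014] spin 0.0268 q [-16.   9.  98.  -0.  73.  -5.] F [ 0.7  0.1 -3.4] op 0.0444 t 11.8
```

Emit:
arm_command(
  deltas=[
    {"travel": [0.035, -0.005, 0], "spin": 0.027, "claw": 160},
    {"travel": [0.075, -0.012, 0], "spin": 0.027, "claw": 160},
    {"travel": [0.12, -0.019, 0], "spin": 0.027, "claw": 160},
    {"travel": [0.165, -0.026, 0], "spin": 0.027, "claw": 160},
    {"travel": [0.21, -0.034, 0], "spin": 0.027, "claw": 160},
    {"travel": [0.255, -0.041, 0], "spin": 0.027, "claw": 160},
    {"travel": [0.295, -0.047, 0], "spin": 0.027, "claw": 160},
    {"travel": [0.325, -0.052, 0], "spin": 0.027, "claw": 160},
  ],
)

```text
clock: 12.6
ee_pos: [0.4856, 0.2658, 0.2785]
orientation: [[0.22, 0.976, -0.0], [0.976, -0.22, 0.001], [0.0, -0.0, -1.0]]
ft_force: [0.4, -0.8, -2.3]
opening: 0.0442
```

Emit:
arm_command(
  deltas=[
    {"travel": [0.022, -0.004, 0], "spin": 0, "claw": 160},
    {"travel": [0.034, -0.006, 0.01], "spin": 0, "claw": 160},
    {"travel": [0.039, -0.006, 0.03], "spin": 0, "claw": 160},
    {"travel": [0.039, -0.006, 0.06], "spin": 0, "claw": 160},
    {"travel": [0.039, -0.006, 0.09], "spin": 0, "claw": 160},
    {"travel": [0.039, -0.006, 0.12], "spin": 0, "claw": 160},
    {"travel": [0.039, -0.006, 0.14], "spin": 0, "claw": 160},
    {"travel": [0.039, -0.006, 0.15], "spin": 0, "claw": 160},
  ],
)

```text
clock: 13.4
ee_pos: [0.487, 0.301, 0.1257]
orientation: [[0.222, 0.975, -0.004], [0.975, -0.222, -0.002], [-0.003, -0.004, -1.0]]
ft_force: [-0.1, -0.5, -2.9]
opening: 0.044
```

```bash
python3 - <<'E'
from h import *
delta([.488,.304,.055],-12.9)
for n in("top","scene"):
    p,d=arm.camera(n);np.savez(f"pics/{n}11.npz",p=p,d=d);crop(p,*((170,170,300,270) if n=="top" else (335,110,455,230)),5,f"pics/{n}11.png")
E
```

```text
now [0.487  0.301  0.1257] ya -12.8 travel [0.0034 0.0005 0.0707] spin 0.0017 q [25. 26. 97. -0. 57. 38.] F [-0.1 -0.5 -2.9] op 0.044 t 13.4
```

View pics/scene11.png

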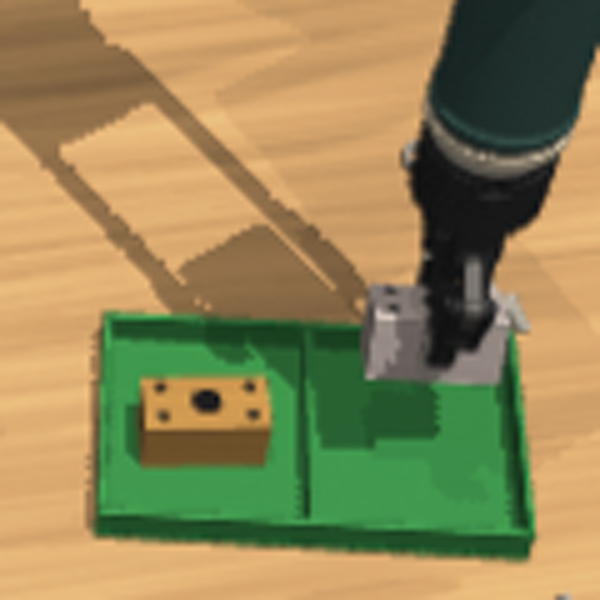

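View pics/top11.png

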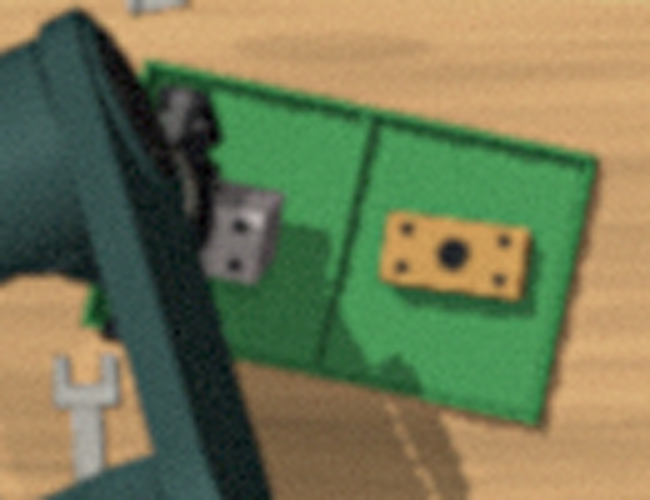

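Emit:
arm_command(
  deltas=[
    {"travel": [0, 0, 0.015], "spin": 0, "claw": 160},
    {"travel": [0, 0, 0.035], "spin": 0, "claw": 160},
    {"travel": [0, 0, 0.055], "spin": 0, "claw": 160},
    {"travel": [0, 0, 0.066], "spin": 0, "claw": 160},
    {"travel": [0, 0, 0.07], "spin": 0, "claw": 160},
    {"travel": [0, 0, 0.072], "spin": 0, "claw": 160},
    {"travel": [0, 0, 0.074], "spin": 0, "claw": 160},
  ],
)

```text
clock: 14.2
ee_pos: [0.4894, 0.3027, 0.0552]
orientation: [[0.221, 0.975, 0.002], [0.975, -0.221, 0.001], [0.001, 0.001, -1.0]]
ft_force: [0.2, -0.3, -3.6]
opening: 0.0442
```

Emit:
arm_command(
  deltas=[
    {"travel": [0, 0, 0.002], "spin": 0, "claw": 160},
    {"travel": [0, 0, 0.004], "spin": 0, "claw": 160},
  ],
)

```text
clock: 14.4
ee_pos: [0.489, 0.3026, 0.0508]
orientation: [[0.221, 0.975, 0.001], [0.975, -0.221, 0.0], [0.001, 0.001, -1.0]]
ft_force: [-0.3, -0.4, -2.7]
opening: 0.0442
```

Emit:
arm_command(
  deltas=[
    {"travel": [0, 0, 0.002], "spin": 0, "claw": 160},
    {"travel": [0, 0, 0.004], "spin": 0, "claw": 160},
  ],
)

```text
clock: 14.6
ee_pos: [0.4887, 0.3024, 0.0464]
orientation: [[0.221, 0.975, 0.0], [0.975, -0.221, 0.0], [0.0, 0.0, -1.0]]
ft_force: [-0.5, 1.0, -4.0]
opening: 0.0441
```

Emit:
arm_command(
  deltas=[
    {"travel": [0, 0, 0.002], "spin": 0, "claw": 160},
    {"travel": [0, 0, 0.003], "spin": 0, "claw": 160},
    {"travel": [0, 0, 0.003], "spin": 0, "claw": 160},
  ],
)

```text
clock: 14.9
ee_pos: [0.4888, 0.3024, 0.0455]
orientation: [[0.221, 0.975, 0.001], [0.975, -0.221, 0.0], [0.0, 0.001, -1.0]]
ft_force: [-5.2, -2.5, 19.0]
opening: 0.0443
```

Emit:
arm_command(
  deltas=[
    {"travel": [0, 0, 0], "spin": 0, "claw": 140},
    {"travel": [0, 0, 0], "spin": 0, "claw": 132},
    {"travel": [0, 0, 0], "spin": 0, "claw": 128},
  ],
)

```text
clock: 15.2
ee_pos: [0.4888, 0.3024, 0.0455]
orientation: [[0.221, 0.975, 0.001], [0.975, -0.221, 0.0], [0.0, 0.001, -1.0]]
ft_force: [-4.7, -2.9, 18.8]
opening: 0.0442
```

```bash
python3 - <<'E'
from h import *
delta([.488,.304,.055],-12.9)
for n in("scene",):
    p,d=arm.camera(n);np.savez(f"pics/{n}12.npz",p=p,d=d);crop(p,*((170,170,300,270) if n=="top" else (385,140,455,230)),6,f"pics/{n}12.png")
E
```

```text
now [0.4888 0.3024 0.0455] ya -12.77 travel [ 0.0014 -0.0011 -0.0095] spin 0.0022 q [ 25.  33. 100.  -0.  47.  38.] F [-4.7 -2.9 18.8] op 0.0442 t 15.2
```

View pics/scene12.png

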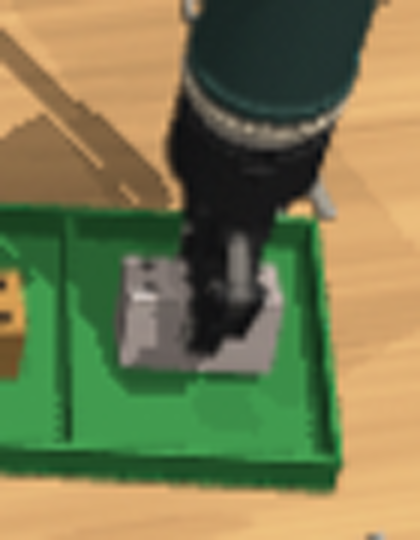

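Emit:
arm_command(
  deltas=[
    {"travel": [0, 0, 0], "spin": 0, "claw": 125},
    {"travel": [0, 0, 0], "spin": 0, "claw": 123},
    {"travel": [0, 0, 0], "spin": 0, "claw": 121},
    {"travel": [0, 0, 0], "spin": 0, "claw": 119},
  ],
)

```text
clock: 15.65
ee_pos: [0.4891, 0.3024, 0.0454]
orientation: [[0.221, 0.975, 0.001], [0.975, -0.221, 0.0], [0.001, 0.001, -1.0]]
ft_force: [-3.4, -2.9, 16.2]
opening: 0.0455
```

Emit:
arm_command(
  deltas=[
    {"travel": [0, 0, 0], "spin": 0, "claw": 117},
    {"travel": [0, 0, 0], "spin": 0, "claw": 115},
    {"travel": [0, 0, 0], "spin": 0, "claw": 113},
  ],
)

```text
clock: 15.95
ee_pos: [0.4896, 0.3026, 0.0439]
orientation: [[0.221, 0.975, 0.002], [0.975, -0.221, 0.001], [0.001, 0.002, -1.0]]
ft_force: [2.6, -0.8, 0.0]
opening: 0.048
```

```bash
python3 - <<'E'
from h import *
delta([.488,.304,.055],-12.9)
for n in("scene",):
    p,d=arm.camera(n);np.savez(f"pics/{n}13.npz",p=p,d=d);crop(p,*((170,170,300,270) if n=="top" else (385,140,455,230)),6,f"pics/{n}13.png")
E
```

```text
now [0.4896 0.3026 0.0439] ya -12.78 travel [ 0.001  -0.0019 -0.0112] spin 0.0021 q [ 25.  33. 100.  -0.  47.  38.] F [ 2.6 -0.8  0. ] op 0.048 t 15.95
```

View pics/scene13.png

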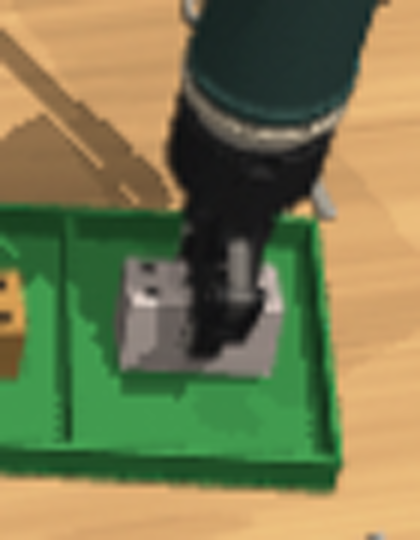

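Emit:
arm_command(
  deltas=[
    {"travel": [0, 0, 0], "spin": 0, "claw": 105},
    {"travel": [0, 0, 0], "spin": 0, "claw": 90},
    {"travel": [0, 0, 0], "spin": 0, "claw": 70},
    {"travel": [0, 0, 0], "spin": 0, "claw": 50},
    {"travel": [0, 0, -0.02], "spin": 0, "claw": 50},
    {"travel": [0, 0, -0.06], "spin": 0, "claw": 50},
    {"travel": [0, 0, -0.11], "spin": 0, "claw": 50},
    {"travel": [0, 0, -0.16], "spin": 0, "claw": 50},
  ],
)

```text
clock: 16.8
ee_pos: [0.4874, 0.302, 0.2043]
orientation: [[0.221, 0.975, -0.003], [0.975, -0.221, -0.001], [-0.002, -0.002, -1.0]]
ft_force: [0.9, -0.8, -0.1]
opening: 0.0685
```

```bash
python3 - <<'E'
from h import *
delta([.488,.304,.055],-12.9)
for n in("scene","top"):
    p,d=arm.camera(n);np.savez(f"pics/{n}14.npz",p=p,d=d);crop(p,*((150,160,300,270) if n=="top" else (345,120,465,230)),5,f"pics/{n}14.png")
    if n=="scene":
        W=cloud(n,d);m=np.zeros(d.shape,bool);m[175:215,395:440]=1
        m&=(p.min(-1)>100)&(p.max(-1).astype(int)-p.min(-1)<40)&(W[...,2]>.042)&(W[...,2]<.09);Q=W[m];A=np.c_[Q[:,:2],np.ones(len(Q))]
        print(len(Q),np.linalg.lstsq(A,Q[:,2],rcond=None)[0],Q.mean(0))
E
```

```text
now [0.4874 0.302  0.2043] ya -12.78 travel [0.0023 0.0005 0.1493] spin 0.0022 q [25. 21. 93.  0. 67. 38.] F [ 0.9 -0.8 -0.1] op 0.0685 t 16.8
231 [ 0.00316343 -0.0008553   0.04752959] [0.50313553 0.29991599 0.04886471]
```

View pics/scene14.png

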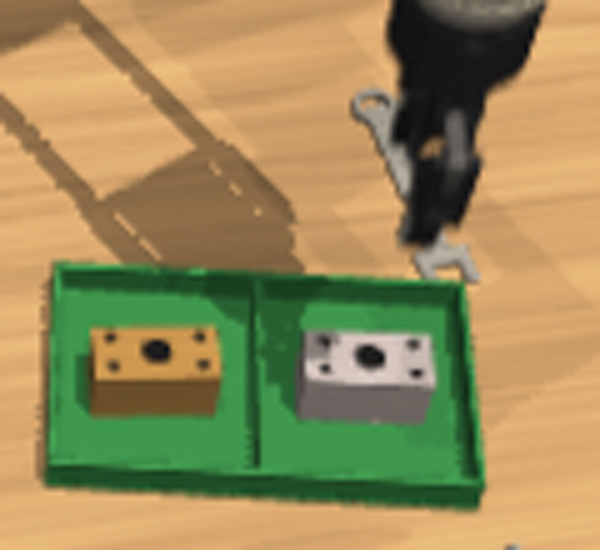

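```bash
python3 - <<'E'
from h import *
c=np.array([X[0],X[1],0])+Rz(X[2])@[.098,0,0];print(c, tp(head_T(*X),[.103,0,.006]))
delta([c[0],c[1],.22],78.5)
print(np.array([X[0],X[1],0])+Rz(X[2])@[0,-.118,0])
E
```

```text
[ 0.61619633 -0.19180641  0.        ] [[ 0.60834091 -0.19144481  0.16020413]]
now [0.4924 0.3044 0.2105] ya -12.77 travel [-0.4565  0.2305 -0.0108] spin 1.5487 q [25. 20. 92.  0. 67. 38.] F [0.3 0.3 0.6] op 0.0685 t 16.9
[ 0.51287391 -0.30517518  0.        ]
```

View pics/top14.png

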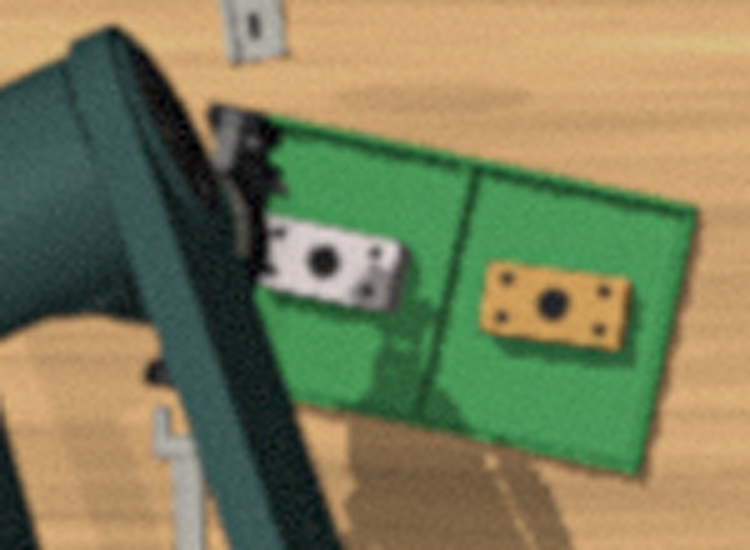

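Emit:
arm_command(
  deltas=[
    {"travel": [-0.03, 0.015, -0.04], "spin": -0.14, "claw": 255},
    {"travel": [-0.07, 0.035, -0.06], "spin": -0.28, "claw": 255},
    {"travel": [-0.11, 0.055, -0.06], "spin": -0.42, "claw": 255},
    {"travel": [-0.15, 0.076, -0.06], "spin": -0.56, "claw": 255},
    {"travel": [-0.19, 0.096, -0.06], "spin": -0.7, "claw": 255},
    {"travel": [-0.23, 0.116, -0.06], "spin": -0.84, "claw": 255},
    {"travel": [-0.27, 0.136, -0.06], "spin": -0.98, "claw": 255},
    {"travel": [-0.31, 0.156, -0.06], "spin": -1.12, "claw": 255},
  ],
)

```text
clock: 17.7
ee_pos: [0.5717, -0.0359, 0.2627]
orientation: [[-0.785, 0.619, -0.001], [0.619, 0.785, 0.001], [0.001, -0.0, -1.0]]
ft_force: [0.2, 0.6, 0.4]
opening: -0.0003
```

```bash
python3 - <<'E'
from h import *
delta([.6162,-.1918,.26],78.5)
E
```

```text
now [ 0.5717 -0.0359  0.2627] ya 51.74 travel [-0.1315 -0.0948  0.0026] spin -0.4671 q [-11.  17.  89.   0.  74. -62.] F [0.2 0.6 0.4] op -0.0003 t 17.7
```

Emit:
arm_command(
  deltas=[
    {"travel": [-0.035, -0.025, 0], "spin": -0.14, "claw": 255},
    {"travel": [-0.07, -0.05, 0], "spin": -0.28, "claw": 255},
    {"travel": [-0.105, -0.075, 0], "spin": -0.4, "claw": 255},
    {"travel": [-0.1315, -0.095, 0], "spin": -0.467, "claw": 255},
    {"travel": [-0.1315, -0.095, 0.04], "spin": -0.467, "claw": 255},
    {"travel": [-0.1315, -0.095, 0.065], "spin": -0.467, "claw": 255},
    {"travel": [-0.1315, -0.095, 0.07], "spin": -0.467, "claw": 255},
  ],
)

```text
clock: 18.4
ee_pos: [0.6127, -0.1898, 0.1891]
orientation: [[-0.979, 0.206, -0.007], [0.206, 0.979, 0.003], [0.008, 0.002, -1.0]]
ft_force: [-0.2, -0.6, 0.0]
opening: -0.0004
```

```bash
python3 - <<'E'
from h import *
delta([.6162,-.1918,.126],78.5)
p,d=arm.camera("scene");crop(p,190,130,320,230,6,"pics/scene15.png")
E
```

```text
now [ 0.6127 -0.1898  0.1891] ya 78.11 travel [-0.0043 -0.0013  0.063 ] spin -0.0068 q [ -23.   27.   84.    0.   69. -101.] F [-0.2 -0.6  0. ] op -0.0004 t 18.4
```

View pics/scene15.png

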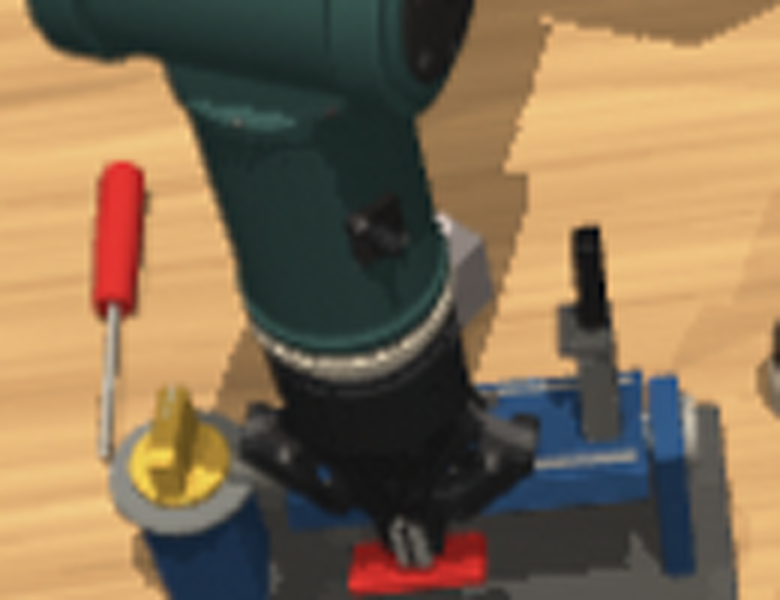

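Emit:
arm_command(
  deltas=[
    {"travel": [-0.002, 0, 0.012], "spin": 0, "claw": 255},
    {"travel": [-0.004, 0, 0.022], "spin": 0, "claw": 255},
    {"travel": [-0.004, 0, 0.032], "spin": 0, "claw": 255},
    {"travel": [-0.004, 0, 0.042], "spin": 0, "claw": 255},
    {"travel": [-0.004, 0, 0.05], "spin": 0, "claw": 255},
    {"travel": [-0.004, 0, 0.056], "spin": 0, "claw": 255},
  ],
)

```text
clock: 19.05
ee_pos: [0.6235, -0.1924, 0.1399]
orientation: [[-0.979, 0.205, 0.008], [0.205, 0.979, -0.003], [-0.009, -0.001, -1.0]]
ft_force: [3.2, -1.0, 6.4]
opening: 0.0003
```

Emit:
arm_command(
  deltas=[
    {"travel": [0, 0, 0.003], "spin": 0, "claw": 255},
    {"travel": [0, 0, 0.006], "spin": 0, "claw": 255},
    {"travel": [0, 0, 0.009], "spin": 0, "claw": 255},
    {"travel": [0, 0, 0.009], "spin": 0, "claw": 255},
  ],
)

```text
clock: 19.45
ee_pos: [0.623, -0.1923, 0.1306]
orientation: [[-0.979, 0.205, 0.007], [0.205, 0.979, -0.003], [-0.007, -0.001, -1.0]]
ft_force: [3.6, 0.1, 6.3]
opening: 0.0001
```

Emit:
arm_command(
  deltas=[
    {"travel": [0, 0, 0.003], "spin": 0, "claw": 255},
    {"travel": [0, 0, 0.006], "spin": 0, "claw": 255},
    {"travel": [0, 0, 0.006], "spin": 0, "claw": 255},
  ],
)

```text
clock: 19.75
ee_pos: [0.6231, -0.1923, 0.1298]
orientation: [[-0.979, 0.205, 0.009], [0.205, 0.979, -0.003], [-0.009, -0.002, -1.0]]
ft_force: [-5.8, 4.7, 39.6]
opening: -0.0001
```

Emit:
arm_command(
  deltas=[
    {"travel": [0, 0, -0.01], "spin": 0, "claw": 255},
    {"travel": [0, 0, -0.05], "spin": 0, "claw": 255},
    {"travel": [0, 0, -0.1], "spin": 0, "claw": 180},
    {"travel": [0.03, 0, -0.12], "spin": 0, "claw": 120},
    {"travel": [0.06, 0, -0.12], "spin": 0, "claw": 120},
  ],
)

```text
clock: 20.25
ee_pos: [0.5629, -0.1801, 0.2467]
orientation: [[-0.979, 0.205, 0.007], [0.205, 0.979, -0.004], [-0.008, -0.002, -1.0]]
ft_force: [-1.1, -0.7, 0.9]
opening: 0.0432
```

```bash
python3 - <<'E'
from h import *
delta([.5129,-.3052,.22],78.6)
for n in("scene","top"):
    p,d=arm.camera(n);np.savez(f"pics/{n}16.npz",p=p,d=d);crop(p,*((330,140,460,250) if n=="top" else (190,130,320,230)),6,f"pics/{n}16.png")
    W=cloud(n,d);V=(W-[X[0],X[1],0])@Rz(X[2])
    y=(p[...,0]>120)&(p[...,2]<90)&(p[...,1]>100)&(V[...,2]>.115)&(abs(V[...,1]+.118)<.04)&(abs(V[...,0])<.05)
    q=V[y];zz=np.percentile(q[:,2],97);print(n,len(q),np.percentile(q[:,2],[5,25,50,75,90,97]).round(4))
    t=q[q[:,2]>.142];print(len(t),cv2.minAreaRect(t[:,:2].astype(np.float32)))
E
```

```text
now [ 0.5629 -0.1801  0.2467] ya 78.19 travel [ 0.0236 -0.1326  0.0268] spin -0.0071 q [ -24.   20.   88.   -0.   72. -103.] F [-1.1 -0.7  0.9] op 0.0432 t 20.25
scene 185 [0.1189 0.1214 0.1245 0.1494 0.1526 0.154 ]
65 ((0.0016978178173303604, -0.11810994893312454), (0.013968662358820438, 0.04398711025714874), 83.07746124267578)Traceback (most recent call last):
  File "<stdin>", line 7, in <module>
    return _quantile_unchecked(
        a, q, axis, out, overwrite_input, method, keepdims, weights)
    return _ureduce(a,
                    func=_quantile_ureduce_func,
    ...<5 lines>...
                    overwrite_input=overwrite_input,
                    method=method)
    r = func(a, **kwargs)
    result = _quantile(arr,
                       quantiles=q,
    ...<2 lines>...
                       out=out,
                       weights=wgt)
    slices_having_nans = np.isnan(arr[-1, ...])
                                  ~~~^^^^^^^^^
IndexError: index -1 is out of bounds for axis 0 with size 0
```

View pics/scene16.png

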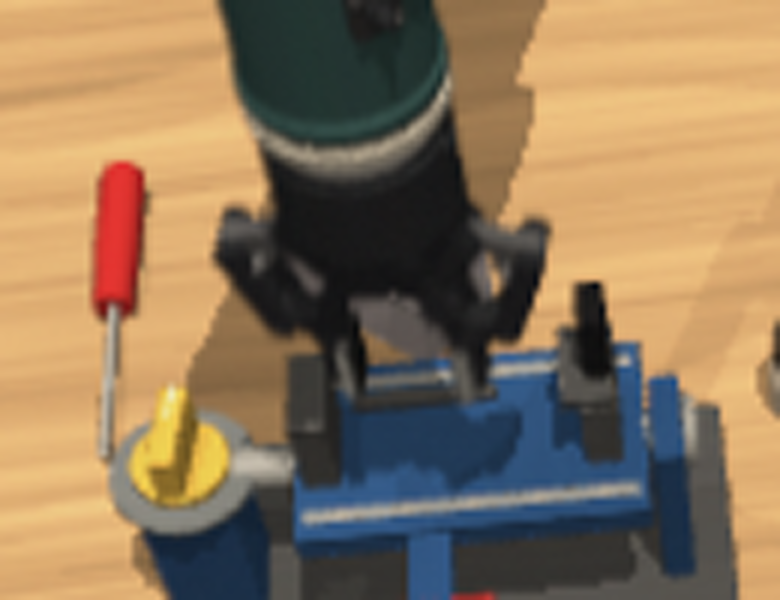

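View pics/top16.png

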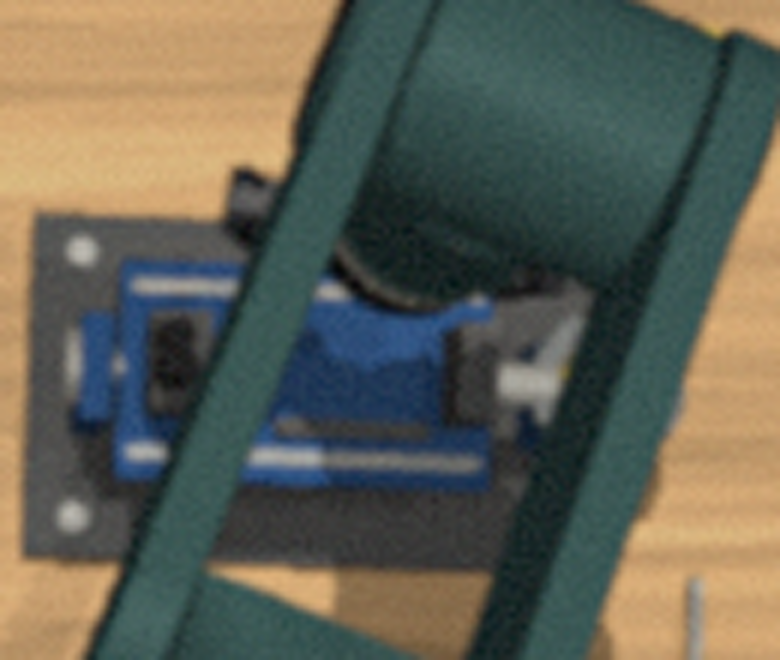

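Emit:
arm_command(
  deltas=[
    {"travel": [0.008, -0.04, 0], "spin": -0.01, "claw": 120},
    {"travel": [0.016, -0.085, 0], "spin": -0.02, "claw": 120},
    {"travel": [0.024, -0.12, 0], "spin": -0.02, "claw": 120},
    {"travel": [0.024, -0.133, 0], "spin": -0.02, "claw": 120},
    {"travel": [0.024, -0.133, 0.03], "spin": -0.02, "claw": 120},
    {"travel": [0.024, -0.133, 0.05], "spin": -0.02, "claw": 120},
  ],
)

```text
clock: 20.95
ee_pos: [0.5102, -0.3047, 0.1913]
orientation: [[-0.982, 0.187, -0.0], [0.187, 0.982, 0.0], [0.0, 0.0, -1.0]]
ft_force: [0.5, 0.8, -0.4]
opening: 0.0452
```

```bash
python3 - <<'E'
from h import *
delta([.5129,-.3052,.148],79.2)
p,d=arm.camera("scene");crop(p,190,120,320,220,6,"pics/scene17.png")
E
```

```text
now [ 0.5102 -0.3047  0.1913] ya 79.23 travel [-0.0027 -0.      0.0433] spin 0.0006 q [ -38.   23.   91.    0.   66. -117.] F [ 0.5  0.8 -0.4] op 0.0452 t 20.95
```

View pics/scene17.png

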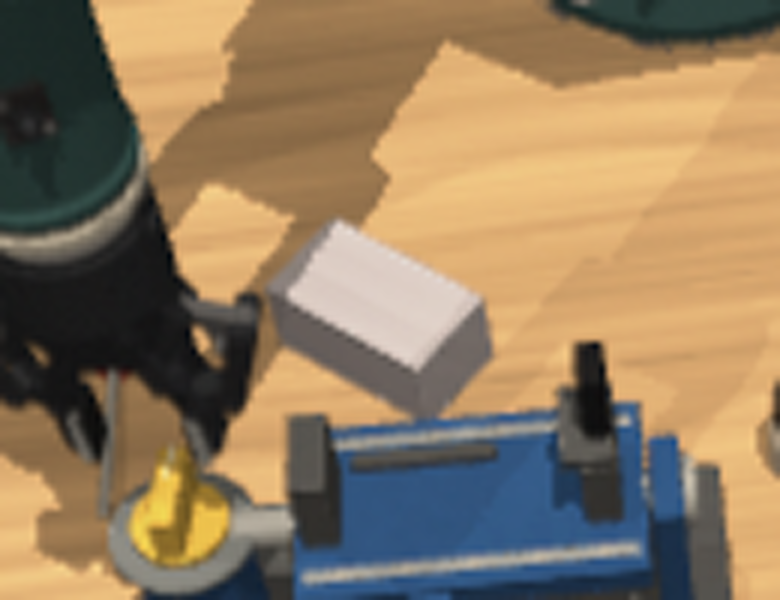

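```bash
python3 - <<'E'
from h import *
print((proj("scene",[[.5102,-.3047,.182],[.5129,-.3052,.154],[.5129,-.3052,.124]])-[190,120])*6)
E
```

```text
[[148.96231815 441.03357507]
 [161.16068417 480.43343053]
 [174.81090212 515.96241186]]
```

Emit:
arm_command(
  deltas=[
    {"travel": [-0.003, 0.001, 0.02], "spin": 0, "claw": 120},
    {"travel": [-0.003, 0.001, 0.035], "spin": 0, "claw": 120},
    {"travel": [-0.003, 0.001, 0.042], "spin": 0, "claw": 120},
    {"travel": [-0.003, 0.001, 0.042], "spin": 0, "claw": 180},
    {"travel": [-0.003, 0.001, 0.042], "spin": 0, "claw": 215},
    {"travel": [-0.003, 0.001, 0.042], "spin": 0, "claw": 225},
    {"travel": [-0.003, 0.001, 0.042], "spin": 0, "claw": 225},
  ],
)

```text
clock: 21.7
ee_pos: [0.5135, -0.3056, 0.1514]
orientation: [[-0.983, 0.185, 0.001], [0.185, 0.983, -0.003], [-0.001, -0.003, -1.0]]
ft_force: [-1.2, -5.6, -2.2]
opening: 0.0123
```

Emit:
arm_command(
  deltas=[
    {"travel": [0, -0.0005, 0], "spin": 0.1, "claw": 230},
    {"travel": [0, -0.0005, 0], "spin": 0.23, "claw": 230},
    {"travel": [0, -0.0005, 0], "spin": 0.36, "claw": 230},
    {"travel": [0, -0.0005, 0], "spin": 0.49, "claw": 230},
    {"travel": [0, -0.0005, 0], "spin": 0.62, "claw": 230},
    {"travel": [0, -0.0005, 0], "spin": 0.75, "claw": 230},
    {"travel": [0, -0.0005, 0], "spin": 0.88, "claw": 230},
    {"travel": [0, -0.0005, 0], "spin": 0.95, "claw": 230},
  ],
)

```text
clock: 22.5
ee_pos: [0.5122, -0.3075, 0.1514]
orientation: [[-0.417, 0.909, -0.001], [0.909, 0.417, -0.005], [-0.004, -0.003, -1.0]]
ft_force: [-7.2, -9.8, -2.4]
opening: 0.0127
```

Emit:
arm_command(
  deltas=[
    {"travel": [0, 0, 0], "spin": 0.08, "claw": 230},
    {"travel": [0, 0, 0], "spin": 0.16, "claw": 230},
    {"travel": [0, 0, 0], "spin": 0.2, "claw": 230},
  ],
)

```text
clock: 22.8
ee_pos: [0.5117, -0.3078, 0.1514]
orientation: [[-0.23, 0.973, -0.002], [0.973, 0.23, -0.006], [-0.005, -0.003, -1.0]]
ft_force: [-7.8, -10.7, -0.7]
opening: 0.0125
```

```bash
python3 - <<'E'
from h import *
delta([.5129,-.3052,.148],79.2);print(arm.sense()['ft_torque'])
E
```

```text
now [ 0.5117 -0.3078  0.1514] ya 13.3 travel [0.0022 0.0018 0.0034] spin -1.1503 q [-37.  26.  93.  -0.  61. -51.] F [ -7.8 -10.7  -0.7] op 0.0125 t 22.8
[-1.84080846  1.15430293  0.11807487]
```

Emit:
arm_command(
  deltas=[
    {"travel": [0.001, 0.001, 0], "spin": 0.05, "claw": 230},
    {"travel": [0.001, 0.001, 0], "spin": 0.1, "claw": 230},
    {"travel": [0.001, 0.001, 0], "spin": 0.1, "claw": 230},
  ],
)

```text
clock: 23.1
ee_pos: [0.5117, -0.3077, 0.1515]
orientation: [[-0.137, 0.991, -0.004], [0.99, 0.137, -0.008], [-0.008, -0.005, -1.0]]
ft_force: [-10.5, -13.4, -1.2]
opening: 0.0123
```

```bash
python3 - <<'E'
from h import *
delta([.5129,-.3052,.148],79.2);print(arm.sense()['ft_torque'])
E
```

```text
now [ 0.5117 -0.3077  0.1515] ya 7.9 travel [0.0023 0.0016 0.0035] spin -1.2445 q [-37.  26.  93.  -1.  61. -45.] F [-10.5 -13.4  -1.2] op 0.0123 t 23.1
[-2.44036095  1.63640727  1.91201725]
```

Emit:
arm_command(
  deltas=[
    {"travel": [0, 0, 0], "spin": 0, "claw": 200},
    {"travel": [0, 0, 0], "spin": 0, "claw": 160},
    {"travel": [0, 0, 0], "spin": 0, "claw": 130},
    {"travel": [0, 0, -0.01], "spin": 0, "claw": 130},
    {"travel": [0, 0, -0.04], "spin": 0, "claw": 130},
    {"travel": [0, 0, -0.09], "spin": 0, "claw": 130},
    {"travel": [-0.03, -0.03, -0.11], "spin": 0, "claw": 130},
    {"travel": [-0.06, -0.06, -0.11], "spin": 0, "claw": 130},
  ],
)

```text
clock: 23.9
ee_pos: [0.4648, -0.3725, 0.266]
orientation: [[-0.137, 0.991, 0.007], [0.991, 0.137, -0.007], [-0.007, 0.006, -1.0]]
ft_force: [0.3, -1.1, -0.4]
opening: 0.042
```

```bash
python3 - <<'E'
from h import *
delta([.5129,-.3052,.148],79.2)
for n in("scene","top"):
    p,d=arm.camera(n);cv2.imwrite(f"pics/{n}20f.png",p[:,:,::-1]);crop(p,*((330,130,460,240) if n=="top" else (190,130,320,230)),6,f"pics/{n}20.png")
    W=cloud(n,d);V=(W-[X[0],X[1],0])@Rz(X[2])
    y=(p[...,0]>110)&(p[...,2]<90)&(p[...,1]>90)&(V[...,2]>.142)&(abs(V[...,1]+.118)<.035)&(abs(V[...,0])<.035)
    t=V[y];print(n,len(t),cv2.minAreaRect(t[:,:2].astype(np.float32)) if len(t)>3 else '')
E
```

```text
now [ 0.4648 -0.3725  0.266 ] ya 7.87 travel [0.0609 0.0561 0.1179] spin -1.2449 q [-45.  19.  86.   0.  75. -53.] F [ 0.3 -1.1 -0.4] op 0.042 t 23.9
scene 74 ((-0.00040114461444318295, -0.11824086308479309), (0.01764749549329281, 0.04429918900132179), 17.167707443237305)
top 80 ((-0.0006712544709444046, -0.1218218058347702), (0.039340753108263016, 0.051268015056848526), 48.32436752319336)
```

View pics/scene20.png

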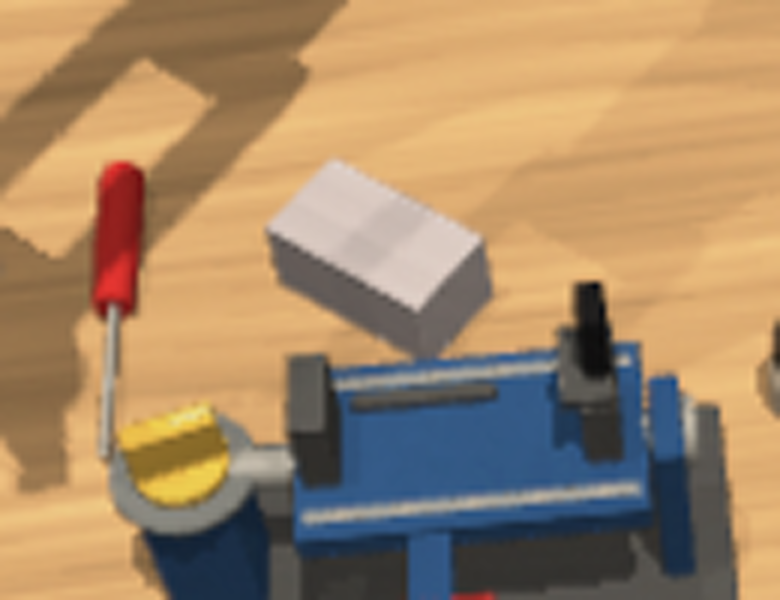

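View pics/scene20f.png

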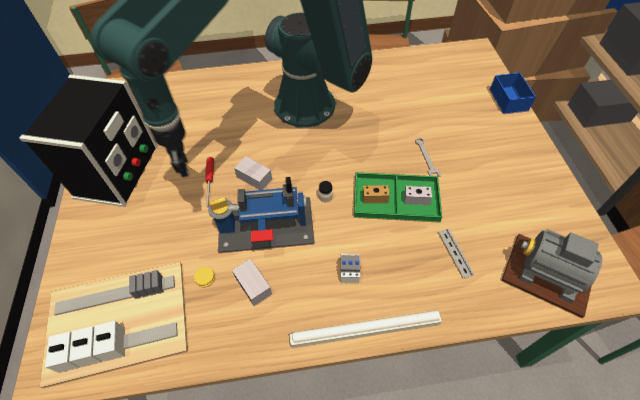

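```bash
python3 - <<'E'
from h import *
p,d=arm.camera("scene");W=cloud("scene",d);V=(W-[X[0],X[1],0])@Rz(X[2])
hsv=cv2.cvtColor(p,cv2.COLOR_RGB2HSV)
m=(hsv[...,0]>100)&(hsv[...,0]<120)&(hsv[...,1]>120)&(abs(V[...,0])<.045)&(V[...,1]>-.03)&(V[...,1]<.06)&(V[...,2]>.10)&(V[...,2]<.14)
Q=V[m];A=np.c_[Q[:,:2],np.ones(len(Q))];print('bed',len(Q),np.linalg.lstsq(A,Q[:,2],rcond=None)[0])
k=(p.max(-1)<50)&(V[...,2]>.185)&(V[...,2]<.24)&(abs(V[...,0])<.03)&(V[...,1]>.04)&(V[...,1]<.12);print('post y',len(V[k]),np.median(V[k],0))
for a in(0.0,): pass
b=np.load("pics/scene0.npz");print(arm.sense()['clock'])
E
```

```text
bed 516 [-0.00702177  0.00602617  0.11805461]
post y 60 [0.01163769 0.08716752 0.21091417]
24.05
```

```bash
python3 -c "
from rig import arm
print(arm.close_job())"
```

```text
the job is handed in; nothing more can be done
None
```

I did every step in the order you gave and handed the job in at about 24 s of the 69 s allowed. The hand-in reported no verdict.

- **Jaw:** I gripped the black post and slid the jaw to its stop, about 35 mm open by camera. It was still there at the end.
- **Drawing out the block:** The block stayed in its seat until I pinched it across its 40 mm sides. I then drew it about 62 mm out along the bed normal. My first close on the block caught its top edge, so I reopened, went 7 mm lower and gripped again.
- **Squareness:** The tool can only point straight down, so the block turned about 0.07–0.09 rad in the grip. That is within the 0.2 rad limit.
- **Block in the tray:** It was eased onto the floor of the empty compartment and released. It stands flat with holes up at about (0.503, 0.300) m, its top at 49 mm with a slope under 0.01 rad. The downward push on touching the floor was about 19 N.
- **Head:** I pressed the paddle to the stop with about 40 N through the fingertips. The bed slope afterwards measured about 0.01 rad.
- **Lock knob:** I turned it clockwise until the torque rose at the stop. The scene camera puts it at about 1.27 rad. My final reading from the top camera was not usable for this, so only one camera confirms it.
- **Everything else:** The other bench items look unmoved in the last scene picture; I did not measure them. The gripper was clear of everything when I handed in.

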